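Demould a pastel stick on the sloping plunger press

ROBOT

A 6-joint arm with a two-finger parallel gripper is mounted at the origin on the work surface; the furniture and walls round the work are solid. World frame = base frame: x ahead of the robot, y to its left, z up, the work surface at z = 0. Lengths are in m, angles in degrees, forces in N, time in s.
With the tool pointing down it reaches from about 0.325 to 0.775 m from the base axis. Payload 5.5 kg.
Tool frame: the origin (TCP) lies where the fingers leave the gripper's body, on its centre line; the fingertips stand 73 mm ahead of it and the grasp point (between the pads) lies 54 mm ahead of it; z points along the fingers, y is the line along which they close (so a half turn about z gives the same grasp; the last joint's range is limited). The gripper opens to 85 mm and grips with 20 to 120 N. Pads are 22 mm wide; open, the fingers measure 114 mm over their backs; the gripper's body (76 mm by 85 mm) begins 54 mm behind the grasp point. The pads swing forward as they close: fully open they stand 13 mm farther back than shut.
Start: joints at [61.152, 5.22, 70.514, -0, 104.267, -3.249], TCP at [0.259, 0.541, 0.304] pointing down, gripper open.
Joint ranges: [-164.24, 164.24], [-49.07, 125.15], [9.68, 141.18], [-86.29, 266.29], [3.28, 154.24], [-151.56, 151.56]. Speed limits (degrees/s): [147.25, 147.25, 172.46, 180, 180, 180].

INTERFACE

Orientations are given as a 3x3 rotation matrix whose columns are the frame's x, y, z axes.
In Python, from cell import get_state, snapshot, finish_job, recognise gives the robot as it stands.
- The arm moves only by the tool move_arm, never from a script. Its argument "commands" is a list of rows, each a list of 3 entries, a list of its own where there are three numbers: the shift along the tool's x, y, z in m, then the turn, a rotation vector about the tool's x, y, z in rad, then the finger opening in m, from 0 to 0.0854. In form: [[[tx, ty, tz], [rx, ry, rz], jaw], ...]. A call has 1 to 20 rows; each row shifts and turns the commanded pose from where the row before left it, along the tool's axes as they then stand; what a row does not reach is not made up. A row lasts 1/12 s, in which the tool goes at most 41.7 mm and 7.16 degrees, less where a joint would pass 70% of its speed; a pose out of reach is approached as far as the arm can. A call with a gripper value outside its range is refused whole. The fingers move at their own pace and stop on an object; "force" is the grip in N (left out, the last holds). Time passes only in rows, so rows that do not move let the fingers close. It gives the time, the measured TCP pose, the force, the opening and the grip force at its end, in the units of the state.
- get_state(): the state, without advancing time (a new reading comes with each control period).
- snapshot(name): name is "scene" or "top"; returns a dict with "img" (420x560x3 uint8, red, green, blue), "mtx" (3x3 intrinsics, pixels), "origin" and "rotation" of the camera in the world. Camera axes: x right, y down, z forward; pixel columns grow to the right and rows downward; lengths in m; the calibration is good to about 2 mm. A picture is of the moment at which its call begins. There is no depth.
- finish_job(): hands the job in; it is judged then, once.
Trained networks look in a picture, given as the dict that the camera call returned (one of the last four; its "shot" number tells which), for a name from the list of things; names that differ only in an ending like _2 or _b are one class to them, and where a whole thing is asked for, a point or a joint stands for the part that bears it (a point fixed in the world has none). Each returns a list of dicts, best first, with "confidence" (0 to 1); they miss things now and then, are a little off and sometimes report something else, mostly with a low value. They report only what shows in the picture. A call takes as long as a camera call.
- recognise(name, picture): "location" ([column, row] in pixels, amid what is visible of it).
The state is a dict: "t": time; "q": joint angles; "qd": joint speeds; "tau": joint torques, N m; "ee_pos": TCP position; "eef_rot": TCP orientation; "wrist_force": force on the tool from outside, world axes, zero at the start; "ft_torque": the same for the moment, N m; "opening": finger opening in m; "grip_force": force on a finger pad.
Only numpy, scipy, OpenCV 4.12 (cv2) and the standard library are available. Lean on these libraries where they do the work, as an engineer would, in place of code of your own. Each camera call takes 0.05 s, during which the arm holds its last target. There are 200 camera calls.

TASK

Take the empty mould out of the green press and lay it flat on the ply board beside the others; then lay the mould that still holds the blue pastel stick on the press's sloping bed instead, square between the cheeks and down against the stop lugs, and let go of it. Press the black plunger head all the way down to its stop for a moment, so that the stick is driven out into the wooden tray, and let the plunger spring back up. Leave that mould in the press, and do not disturb the other empty mould or the things standing round.

Things in the scene. Friction and masses are not known exactly. Their poses are not given: they have to be found in the camera images.
- cradle: sloping flat bed of the green demoulding press (fixed). Origin: where the seated mould's centre lies, 12 mm off the bed's face. x: down the bed, 45 deg below horizontal, the way the stick is driven out; y: horizontal, across the bed; z: square out of the bed, 45 deg above horizontal; the mould is laid in along -z, its bore along x
- bed_stop (a point): middle of the two steel stop lugs that hold the mould's lower end, at x = +22 mm of the cradle, same axes; lugs 20 mm high off the bed, 4 mm thick, their upper 8 mm flared outwards by 4 mm; the 19 mm slot between them lets the stick through. The press stands on a base 232 x 112 mm
- bed_cheeks (a point): on the axis at the mould's seat, same axes as the cradle. Two pairs of steel side cheeks, 27 mm apart inside (the mould is 24 mm wide), at x = +17..+26 and -26..-17 mm; flared mouths about 40 mm wide reach z = +9 mm. Between the pairs 34 mm are open at both sides, where the fingers fit down to the bed
- guide_mouth (a point): lower end of the steel plunger guide, on the axis at x = -33 mm of the cradle, same axes; 11 mm above the seated mould's upper end; the guide is 30 mm wide, 24 mm long and stands 13 mm out from the axis
- plunger (a joint): travel of the sprung plunger along the cradle's +x: 0 up, 0.062 m at its stop. The spring takes 3 N at the start and 9 N at the stop, the stuck stick 2 to 4 N more on the way; it springs back up when let go
- plunger_head (a point): centre of the top of the plunger's domed black head, 42 mm across, 17 mm thick; on the axis, at x = -136 mm of the cradle when up; same axes. Its 8 mm rod runs through the guide and the seated mould and ends 3 mm beyond the stop lugs when the head is at its stop. The dome may be pushed by a tool that leans less than the axis
- tray: shallow wooden tray with a cork floor on the press base, below the lower end of the bed: 118 x 96 mm outside (x, y), 20 mm high, 5 mm walls; origin at the centre of its underside, its floor 7 mm above the origin, x along the way the stick comes out, z up
- mould_full_mid (a point): centre of the full mould: a square steel tube lying on the ply board, 44 mm long (x, the bore), 24 mm wide (y) and 24 mm high (z), bore 15 mm square, 0.09 to 0.16 kg; the blue stick shows 5 mm at both ends. Either end may go down the bed, either side against it
- stick_mid (a point): centre of the blue pastel stick, 54 mm long (x), 14 mm square; it starts stuck in the full mould, centred in it, and stays in it while the mould is carried and tilted
- mould_spent_mid (a point): centre of the empty mould left on the press: same shape and size as the full one, 0.12 kg, no blue at its ends; it lies seated on the sloping bed, its axes along the cradle's; it comes out along the cradle's +z
- mould_empty_mid (a point): centre of another empty mould, same shape and size, on the ply board beside the full one; it stays where it is
- ply_board: ply board under the moulds, 75 mm (x) by 185 mm (y), 12 mm thick, fixed; origin at the centre of its underside. It has room for three moulds side by side, bores across it, at y = -65, 0 and +65 mm; two lie at -65 and 0 (either way round), the place at +65 mm is free. Off to the left, beside the robot, a fixed black screen stands along x up to 0.3, at world y 0.1 to 0.2, 0.33 m high (keep the arm clear of it)
- amber_pot: bystander: amber glass pot with a black lid, 58 mm across, 47 mm high; origin at the centre of its underside
- green_lid_jar: bystander: glass jar with a green screw lid, 68 mm across, 101 mm high; it stands before the foot of a fixed desk lamp, whose broad white shade overhangs world x 0.65 to 0.99, y -0.50 to -0.27 from z 0.21 up (keep the arm clear of it); origin at the centre of its underside
- glass_jug: bystander: small clear glass jug, 72 mm across (90 mm with its handle), 82 mm high; origin at the centre of its underside
- tube_red: bystander: red and white paint tube lying down, 32 x 94 x 21 mm, its length along its y axis; origin at the centre of its underside
- paint_marker: bystander: blue paint marker lying down, 15 x 140 x 16 mm, its length along its y axis; origin at the centre of its underside

How it is judged (in metres and radians):
On the way, in this order (a step that is already met when the one before it is completed fails the run):
1. the full mould lies seated on the sloping bed (centre within 6 mm of its seat, bore within 5 degrees of the bed), let go, with the stick still in it (distance between mould_full_mid and cradle below 0.006 m and angle between the x axis of mould_full_mid and the x axis of cradle, either way round below 0.09 rad and distance between stick_mid and mould_full_mid below 0.012 m and contact force between the fingers and mould_full below 0.3 N and value of joint plunger below 0.01 m), for 0.3 s.
2. the plunger head is pressed to its stop (the last 2 mm of its travel) with the mould still seated (value of joint plunger above 0.06 m and distance between mould_full_mid and cradle below 0.006 m and angle between the x axis of mould_full_mid and the x axis of cradle, either way round below 0.09 rad), for 0.2 s.
At the end, for the whole second after the job is handed in: the stick lies in the tray (centre inside its walls, under 30 mm up); the plunger is within 4 mm of the top; the stick's mould is seated within 6 mm and 5 degrees; the one it replaced lies flat on the ply board (centre within 30 mm across and 86 mm along from the board's middle); all at rest (x of stick_mid in the frame of tray between -0.054 and 0.054 m and y of stick_mid in the frame of tray between -0.043 and 0.043 m and z of stick_mid in the frame of tray between 0.005 and 0.03 m and distance between mould_full_mid and cradle below 0.006 m and angle between the x axis of mould_full_mid and the x axis of cradle, either way round below 0.09 rad and x of mould_spent_mid in the frame of ply_board between -0.03 and 0.03 m and y of mould_spent_mid in the frame of ply_board between -0.086 and 0.086 m and z of mould_spent_mid in the frame of ply_board between 0.02 and 0.028 m and value of joint plunger below 0.004 m and linear speed of each of stick, mould_full, mould_spent below 0.02 m/s); the robot touches nothing.
It fails at once if the empty mould on the board moved more than 20 mm (distance of mould_empty_mid from where it was at the start of the episode above 0.02 m).
It fails at once if a bystander moved more than 25 mm (distance of any of amber_pot, green_lid_jar, glass_jug, tube_red, paint_marker from where it was at the start of the episode above 0.025 m).
It also fails if it takes over 67 s, if anything falls off the work surface, if the arm or the gripper's body presses on something with over 40 N, if the wrist force passes 120 N, or if a joint passes its speed limit or range.

## Working session

There is one attempt and no reset: what is moved stays moved. The work goes in short steps, Python scripts to look and compute and a tool call to move; the robot and the scene stay as the last step left them, time stands still between calls to the robot, and variables do not carry over. Pictures are saved under pics/ and viewed, at most 10 in all, crops included, and the job is handed in when it is done.

Besides the shell and the picture viewer there is one more tool, called after "Call:" as name(argument=value, ...), one argument or row to a line, values as JSON. move_arm: Moves the arm, as the interface text tells. Its arguments: {"type":"object","properties":{"commands":{"type":"array","items":{"type":"array"}},"force":{"type":"number"}},"required":["commands"]}

```bash
mkdir -p pics; ls; cat > snap.py <<'E'
import numpy as np,cv2,pickle
from cell import *
E
python3 - <<'E'
from snap import *
for n in("scene","top"):
    s=snapshot(n); pickle.dump(s,open(n+".pkl","wb"))
    cv2.imwrite(f"pics/{n}0.png",cv2.resize(s["img"][:,:,::-1],(800,600),interpolation=cv2.INTER_CUBIC))
    print(n,s["mtx"],s["origin"],s["rotation"])
    for k in ["cradle","plunger_head","tray","mould_full_mid","mould_spent_mid","mould_empty_mid","stick_mid","ply_board","guide_mouth","amber_pot","green_lid_jar","glass_jug","tube_red","paint_marker"]:
        try: print(k,[(np.round(r["location"],1).tolist(),round(r["confidence"],2)) for r in recognise(k,s)][:4])
        except Exception as e: print(k,e)
print(get_state())
E
```

```text
pics
scene [[474.04995768   0.         274.51945066]
 [  0.         474.04995768 214.24151159]
 [  0.           0.           1.        ]] [0.05127224 0.10795102 0.82806228] [[-0.5974817  -0.5972497   0.53507795]
 [-0.80179613  0.45475794 -0.38770887]
 [-0.01177194 -0.66067239 -0.75058205]]
cradle [([237.7, 199.1], 0.92)]
plunger_head [([215.9, 185.0], 0.52)]
tray [([296.1, 233.5], 0.88)]
mould_full_mid [([310.8, 311.3], 0.74)]
mould_spent_mid [([261.1, 214.6], 0.76)]
mould_empty_mid [([280.2, 302.7], 0.79)]
stick_mid []
ply_board [([244.1, 202.6], 0.74), ([266.7, 312.9], 0.72)]
guide_mouth [([244.0, 202.7], 0.76), ([307.2, 309.6], 0.74)]
amber_pot [([278.8, 302.4], 0.5)]
green_lid_jar [([272.9, 174.6], 0.67)]
glass_jug [([352.7, 256.1], 0.73)]
tube_red [([346.3, 207.2], 0.78)]
paint_marker []
top [[505.77595047   0.         284.04220762]
 [  0.         505.77595047 201.12168707]
 [  0.           0.           1.        ]] [ 0.36324785 -0.2423766   1.22228131] [[ 0.02438677 -0.98588382  0.16564534]
 [-0.99933961 -0.02850568 -0.02253385]
 [ 0.02693759 -0.16498643 -0.98592791]]
cradle [(
[... 583 characters left out ...]
1182e-03,
        1.04268177e+02, -3.24884837e+00]), 'qd': array([ 0.00454944, -0.0940929 ,  0.03581934,  0.02402756,  0.08121961,
       -0.03321227]), 'tau': array([ 1.65871984e-04, -4.58454931e+01, -4.18088865e+01,  5.98262346e-07,
        6.84124989e-04,  4.57361978e-06]), 'ee_pos': array([0.25926813, 0.54109528, 0.30385602]), 'eef_rot': array([[-9.01821394e-01,  4.32108981e-01, -4.90930720e-05],
       [ 4.32108983e-01,  9.01821393e-01, -4.59149326e-05],
       [ 2.44329279e-05, -6.26206259e-05, -9.99999998e-01]]), 'wrist_force': array([-0.16302822,  0.07012528, -0.59545202]), 'ft_torque': array([ 0.03226353, -0.01456044,  0.03328828]), 'grip_force': 0.0, 'opening': 0.08551099240704549}
```

```bash
python3 - <<'E'
from snap import *
for n,(c0,c1,r0,r1) in {"scene":(190,390,140,290+50),"top":(190,390,120,300)}.items():
    s=pickle.load(open(n+".pkl","rb"))
    im=s["img"][r0:min(r1,r0+150 if n=="top" else r1),c0:c1,::-1] if 0 else s["img"][r0:r1,c0:c1,::-1]
    k=4 if im.shape[0]*4<=600 and im.shape[1]*4<=800 else 3
    im=cv2.resize(im,None,fx=k,fy=k,interpolation=cv2.INTER_CUBIC)
    for c in range(c0,c1,20): cv2.putText(im,str(c),((c-c0)*k,10),0,.35,(0,0,255)); cv2.line(im,((c-c0)*k,12),((c-c0)*k,18),(0,0,255))
    for r in range(r0,r1,20): cv2.putText(im,str(r),(0,(r-r0)*k+4),0,.35,(0,0,255)); 
    cv2.imwrite(f"pics/{n}1.png",im); print(im.shape)
E
```

```text
(600, 600, 3)
(540, 600, 3)
```

View pics/scene1.png

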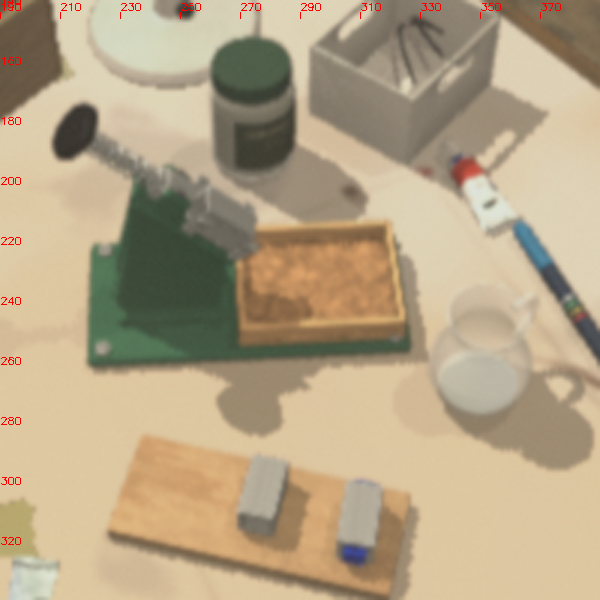

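View pics/top1.png

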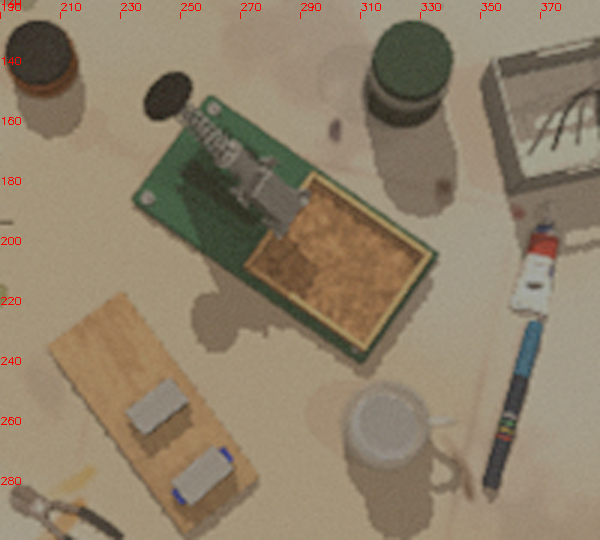

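View pics/scene0.png

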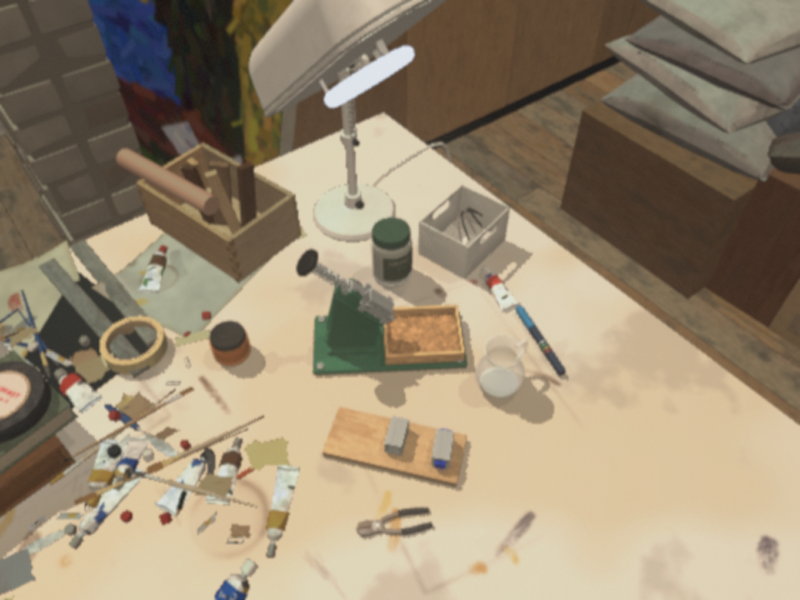

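Both views show the press in mid-scene, with its head upper left at scene (215,184) / top (246,152) and the tray to its right. On the board, the full mould with blue ends is at top (258,279), the empty one at (242,255), and the free place is at about (226,232).

```bash
cat >> snap.py <<'E'
def ray(s,px):
    d=np.linalg.inv(s["mtx"])@np.array([*px,1.]); d=s["rotation"]@d; return s["origin"],d/np.linalg.norm(d)
def onz(s,px,z):
    o,d=ray(s,px); return o+d*(z-o[2])/d[2]
def tri(pairs):
    A=0;b=0
    for s,px in pairs:
        o,d=ray(s,px);M=np.eye(3)-np.outer(d,d);A=A+M;b=b+M@o
    p=np.linalg.solve(A,b); return p
def proj(s,p):
    c=s["rotation"].T@(np.asarray(p)-s["origin"]); u=s["mtx"]@c; return u[:2]/u[2]
E
python3 - <<'E'
from snap import *
S=pickle.load(open("scene.pkl","rb"));T=pickle.load(open("top.pkl","rb"))
np.set_printoptions(precision=4,suppress=True)
def show(n,s,pts,z):
    P=np.array([onz(s,p,z) for p in pts]); print(n,P[:,:2].tolist().__repr__() if 0 else P[:,:2].round(4).tolist(),"mean",P.mean(0)[:2],"edges",[round(float(np.linalg.norm(P[i]-P[(i+1)%len(P)])),4) for i in range(len(P))],"dirs",[round(float(np.degrees(np.arctan2(*(P[(i+1)%len(P)]-P[i])[[1,0]]))),1) for i in range(len(P))])
show("boardT",T,[(230.7,217.7),(276.3,280),(253.3,299.3),(206,235.3)],.012)
show("boardS",S,[(238,285),(326.7,304.3),(319,337.5),(226,316.5)],.012)
for z in (.026,.030): show("trayT",T,[(295.3,177),(336,204.7),(312,236),(272,208.7)],z)
show("trayS",S,[(319.3,214),(325,247.7),(270,251.7)],.028)
show("baseT",T,[(259.3,152),(234.3,186),(310,241.7)],.008)
show("baseS",S,[(221,221.7),(219.7,261),(326.7,256)],.004)
h=tri([(S,(215,184)),(T,(246,152.3))]); print("head",h,proj(S,h),proj(T,h))
for n,a,b in (("full",(309.5,306),(258.2,278.8)),("empty",(278.5,300),(242,255))):
    print(n,onz(S,a,.036),onz(T,b,.036))
    # top face
show("fullT edge",T,[(249,284),(266,272.5)],.036)
E
```

```text
boardT [[0.5224, -0.1426], [0.377, -0.2563], [0.3309, -0.2036], [0.4784, -0.0855]] mean [ 0.4272 -0.172 ] edges [0.1846, 0.07, 0.1889, 0.0721] dirs [-142.0, 131.1, 38.7, -52.4]
boardS [[0.5245, -0.1403], [0.3822, -0.2544], [0.3373, -0.1967], [0.4789, -0.082]] mean [ 0.4308 -0.1683] edges [0.1824, 0.0731, 0.1822, 0.0741] dirs [-141.3, 127.9, 39.0, -52.0]
trayT [[0.6242, -0.2955], [0.5591, -0.3948], [0.4822, -0.3382], [0.545, -0.2414]] mean [ 0.5526 -0.3175] edges [0.1187, 0.0955, 0.1154, 0.0959] dirs [-123.2, 143.7, 57.0, -34.4]
trayT [[0.6233, -0.2953], [0.5585, -0.3943], [0.4818, -0.3378], [0.5444, -0.2414]] mean [ 0.552  -0.3172] edges [0.1183, 0.0952, 0.115, 0.0956] dirs [-123.2, 143.7, 57.0, -34.4]
trayS [[0.5613, -0.3858], [0.4814, -0.3339], [0.5432, -0.2351]] mean [ 0.5286 -0.3183] edges [0.0952, 0.1166, 0.1518] dirs [147.0, 58.0, -83.2]
baseT [[0.6886, -0.206], [0.6012, -0.1478], [0.4701, -0.335]] mean [ 0.5866 -0.2296] edges [0.105, 0.2285, 0.2537] dirs [146.4, -125.0, 30.6]
baseS [[0.6947, -0.2067], [0.603, -0.1452], [0.4752, -0.3355]] mean [ 0.591  -0.2291] edges [0.1104, 0.2293, 0.2545] dirs [146.1, -123.9, 30.4]
head [ 0.6414 -0.1817  0.1829] [215.9485 184.142 ] [245.3406 151.7304]
full [ 0.3894 -0.2153  0.036 ] [ 0.3785 -0.2141  0.036 ]
empty [ 0.4354 -0.1762  0.036 ] [ 0.4324 -0.1746  0.036 ]
fullT edge [[0.3661, -0.1932], [0.3934, -0.2317]] mean [ 0.3797 -0.2125] edges [0.0472, 0.0472] dirs [-54.6, 125.4]
```

```bash
cat >> snap.py <<'E'
yaw=np.radians(-123.7); d=np.array([np.cos(yaw),np.sin(yaw),0]); up=np.array([0,0,1.])
cx=(d-up)/2**.5; cz=(d+up)/2**.5; cy=np.cross(cz,cx)
head=np.array([.6414,-.1817,.183]); crad=head+.136*cx
byaw=np.radians(38.7); bl=np.array([np.cos(byaw),np.sin(byaw),0]); bc=np.array([.4288,-.1703,.0]); bs=np.array([-bl[1],bl[0],0])
def wire(c,R,size):
    h=np.array(size)/2; V=[c+R@(h*np.array([i,j,k])) for i in(-1,1) for j in(-1,1) for k in(-1,1)]
    return [(V[a],V[b]) for a in range(8) for b in range(a) if bin(a^b).count("1")==1]
def overlay(s,segs,box,k,col=(0,0,255)):
    c0,c1,r0,r1=box; im=cv2.resize(s["img"][r0:r1,c0:c1,::-1],None,fx=k,fy=k,interpolation=cv2.INTER_CUBIC)
    for a,b in segs:
        q=[tuple(int(round(float(v))) for v in (proj(s,p)-[c0,r0]+.5)*k) for p in(a,b)]; cv2.line(im,*q,col,1)
    return im
E
python3 - <<'E'
from snap import *
np.set_printoptions(precision=4,suppress=True)
S=pickle.load(open("scene.pkl","rb"));T=pickle.load(open("top.pkl","rb"))
C=np.array([cx,cy,cz]).T; B=np.array([-bs,-bl,up]).T
seg=wire(crad,C,(.044,.024,.024))
th=np.linspace(0,2*np.pi,25); ring=[head+.014*cx+.021*(np.cos(t)*cy+np.sin(t)*cz) for t in th]; seg+=list(zip(ring[:-1],ring[1:]))
seg+=wire(bc+.006*up,B,(.075,.185,.012))
for k in(-.065,0): seg+=wire(bc+.024*up+k*bl,B,(.044,.024,.024))
seg+=[(crad-.136*cx,crad-.033*cx)]
a=overlay(S,seg,(200,335,165,345),3.3); b=overlay(T,seg,(200,320,140,300),3.3)
h=max(a.shape[0],b.shape[0]); P=[cv2.copyMakeBorder(i,0,h-i.shape[0],0,0,0) for i in(a,b)]
im=np.hstack(P); print(im.shape,crad); cv2.imwrite("pics/ov.png",cv2.resize(im,None,fx=min(1,800/im.shape[1]),fy=min(1,800/im.shape[1])))
print(tri([(S,(261.1,214.6)),(T,(280.7,186.4))]))
E
```

```text
(594, 842, 3) [ 0.588  -0.2617  0.0868]
[ 0.5916 -0.2558  0.087 ]
```

View pics/ov.png

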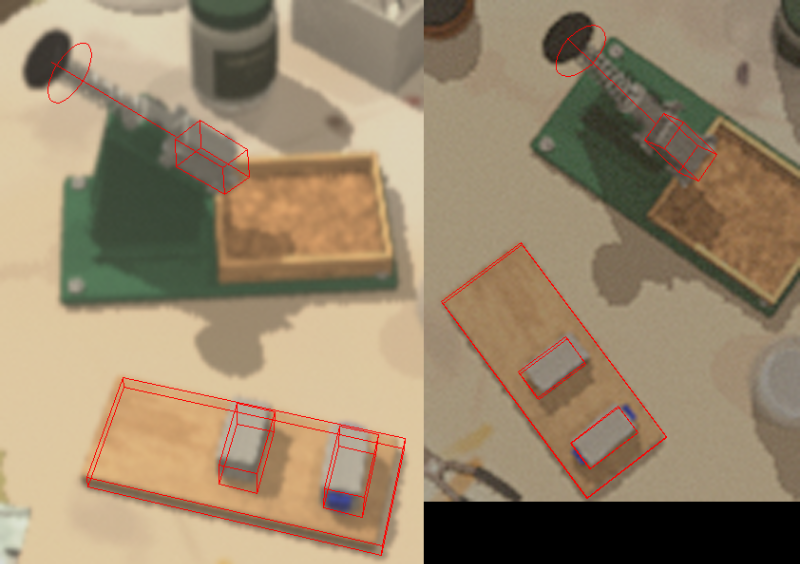

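```bash
python3 - <<'E'
from snap import *
S=pickle.load(open("scene.pkl","rb"));T=pickle.load(open("top.pkl","rb"))
C=np.array([cx,cy,cz]).T
c2=crad-.005*cx
seg=wire(c2,C,(.044,.024,.024))
for y in (-1,1): seg+=wire(c2+.024*cx+y*.0135*cy-.002*cz,C,(.004,.008,.020))
seg+=wire(c2-.045*cx,C,(.024,.030,.026))
th=np.linspace(0,2*np.pi,25)
for o in(-.129,-.119): 
    ring=[c2+o*cx+.021*(np.cos(t)*cy+np.sin(t)*cz) for t in th]; seg+=list(zip(ring[:-1],ring[1:]))
P=[]
for s,b in((S,(203,283,168,238)),(T,(233,313,138,208))):
    P.append(np.vstack([overlay(s,seg,b,5),overlay(s,[],b,5)])[:,:])
im=np.hstack(P); im=cv2.resize(im,None,fx=600/700,fy=600/700); print(im.shape); cv2.imwrite("pics/ov2.png",im)
E
```

```text
(600, 686, 3)
```

View pics/ov2.png

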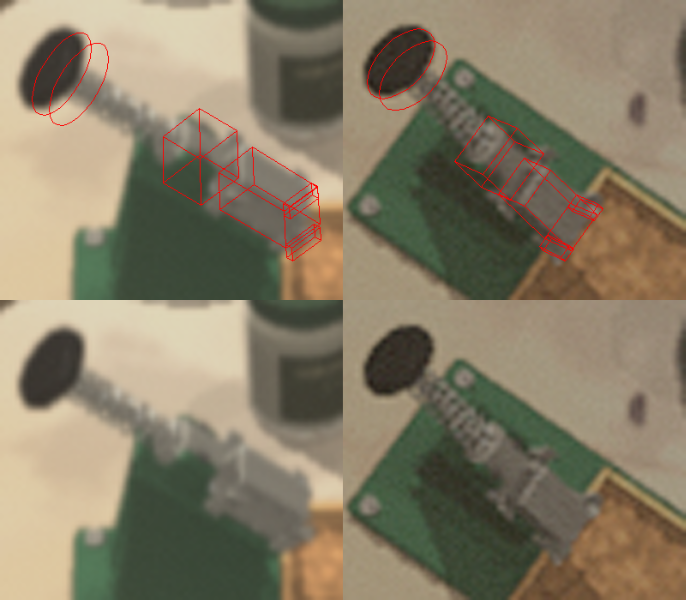

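```bash
cat >> snap.py <<'E'
from scipy.spatial.transform import Rotation as Rn
from scipy.linalg import logm
np.set_printoptions(precision=5,suppress=True)
c=crad-.009*cx
Rp=np.array([-cx,cy,-cz]).T            # tool at press
Rb=np.array([np.cross(bl,-up),bl,-up]).T  # tool over board
def plan(p,R,st=None):
    """screw from commanded/measured pose to TCP p,R"""
    if st is None:
        s=get_state(); st=(s["ee_pos"],s["eef_rot"])
    A=np.eye(4);A[:3,:3]=st[1];A[:3,3]=st[0];B=np.eye(4);B[:3,:3]=R;B[:3,3]=p
    L=np.real(logm(np.linalg.inv(A)@B)); v=L[:3,3]; w=np.array([L[2,1],L[0,2],L[1,0]])
    n=int(np.ceil(max(np.linalg.norm(v)/.0405,np.degrees(np.linalg.norm(w))/7.0,1)))
    print("rows",n,"v",v/n,"w",w/n, "straight",st[1].T@(np.array(p)-st[0])); return p,R
E
python3 - <<'E'
from snap import *
s=get_state(); z=Rn.from_euler("z",-90,degrees=True).as_matrix()
p=z@s["ee_pos"]; p[:2]*=.56/.6; p[2]=.36
a=plan(p,z@s["eef_rot"]); print(p)
b=plan(c+.134*cz,Rp,a); print(b[0])
E
```

```text
rows 23 v [-0.03961 -0.00137 -0.00244] w [-0.      0.      0.0683] straight [-0.56    -0.60001 -0.05612]
[ 0.50502 -0.24198  0.36   ]
rows 7 v [-0.0184   0.01035  0.01979] w [-0.00794  0.11201  0.01914] straight [-0.06942  0.07095  0.17204]
[ 0.539   -0.33524  0.18795]
```

Call:
move_arm(
  commands=[
    [[0,0,-0.028],[0,0,0],0.0854],
    [[0,0,-0.028],[0,0,0],0.0854],
    [[-0.0396,-0.0014,0],[0,0,0.0683],0.0854],
    [[-0.0396,-0.0014,0],[0,0,0.0683],0.0854],
    [[-0.0396,-0.0014,0],[0,0,0.0683],0.0854],
    [[-0.0396,-0.0014,0],[0,0,0.0683],0.0854],
    [[-0.0396,-0.0014,0],[0,0,0.0683],0.0854],
    [[-0.0396,-0.0014,0],[0,0,0.0683],0.0854],
    [[-0.0396,-0.0014,0],[0,0,0.0683],0.0854],
    [[-0.0396,-0.0014,0],[0,0,0.0683],0.0854],
    [[-0.0396,-0.0014,0],[0,0,0.0683],0.0854],
    [[-0.0396,-0.0014,0],[0,0,0.0683],0.0854],
    [[-0.0396,-0.0014,0],[0,0,0.0683],0.0854],
    [[-0.0396,-0.0014,0],[0,0,0.0683],0.0854],
    [[-0.0396,-0.0014,0],[0,0,0.0683],0.0854],
    [[-0.0396,-0.0014,0],[0,0,0.0683],0.0854],
    [[-0.0396,-0.0014,0],[0,0,0.0683],0.0854],
    [[-0.0396,-0.0014,0],[0,0,0.0683],0.0854],
    [[-0.0396,-0.0014,0],[0,0,0.0683],0.0854],
    [[-0.0396,-0.0014,0],[0,0,0.0683],0.0854],
  ],
)

```text
t: 3.17
ee_pos: [0.5849, -0.0456, 0.3596]
eef_rot: [[0.109, 0.994, -0.0], [0.994, -0.109, 0.0], [0.0, -0.0, -1.0]]
wrist_force: [1.1, 0.5, 0.4]
opening: 0.0852
grip_force: 0.0
```

Call:
move_arm(
  commands=[
    [[-0.0396,-0.0014,0],[0,0,0.0683],0.05],
    [[-0.0396,-0.0014,0],[0,0,0.0683],0.05],
    [[-0.0396,-0.0014,0],[0,0,0.0683],0.05],
    [[-0.0396,-0.0014,0],[0,0,0.0683],0.05],
    [[-0.0396,-0.0014,0],[0,0,0.0683],0.05],
    [[-0.0184,0.0103,0.0198],[-0.008,0.112,0.019],0.05],
    [[-0.0184,0.0103,0.0198],[-0.008,0.112,0.019],0.05],
    [[-0.0184,0.0103,0.0198],[-0.008,0.112,0.019],0.05],
    [[-0.0184,0.0103,0.0198],[-0.008,0.112,0.019],0.05],
    [[-0.0184,0.0103,0.0198],[-0.008,0.112,0.019],0.05],
    [[-0.0184,0.0103,0.0198],[-0.008,0.112,0.019],0.05],
    [[-0.0184,0.0103,0.0198],[-0.008,0.112,0.019],0.05],
    [[0,0,0],[0,0,0],0.05],
    [[0,0,0],[0,0,0],0.05],
  ],
)

```text
t: 4.33
ee_pos: [0.5595, -0.3347, 0.1877]
eef_rot: [[0.397, 0.832, 0.389], [0.586, -0.555, 0.591], [0.707, -0.007, -0.707]]
wrist_force: [-0.9, 0.6, -0.2]
opening: 0.0504
grip_force: 0.0
```

```bash
python3 - <<'E'
from snap import *
s=get_state(); print(s["t"],s["q"],s["ee_pos"],s["wrist_force"],s["opening"]); plan(c+.134*cz,Rp)
P=[]
R=s["eef_rot"];g=s["ee_pos"]+.054*R[:,2]; tip=s["ee_pos"]+.073*R[:,2]
C=np.array([cx,cy,cz]).T
seg=wire(c,C,(.044,.024,.024))+[(s["ee_pos"],tip)]+wire(s["ee_pos"]+.066*R[:,2],R,(.022,s["opening"],.014))
for n,b in(("scene",(203,303,168,268)),("top",(243,343,138,238))):
    q=snapshot(n);pickle.dump(q,open(n+"b.pkl","wb"));P.append(np.vstack([overlay(q,seg,b,3),overlay(q,[],b,3)]))
cv2.imwrite("pics/pre.png",np.hstack(P))
E
```

```text
4.3333 [-50.18218  18.66482  75.05197  43.25937  99.12449 -14.13382] [ 0.5595  -0.33472  0.18769] [-0.88325  0.61547 -0.21238] 0.050362831612477864
rows 1 v [-0.00821 -0.01676 -0.0085 ] w [-0.00447  0.00023 -0.00519] straight [-0.00825 -0.01676 -0.00846]
```

View pics/pre.png

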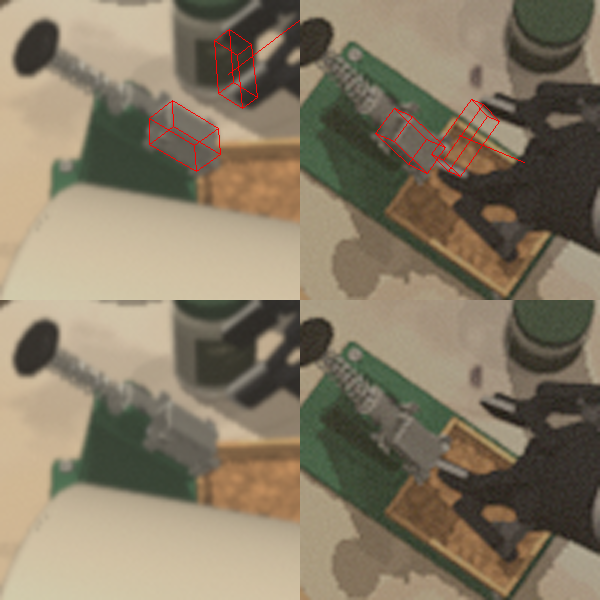

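Call:
move_arm(
  commands=[
    [[-0.0041,-0.0084,-0.0042],[-0.002,0,-0.0026],0.05],
    [[-0.0041,-0.0084,-0.0043],[-0.002,0,-0.0026],0.05],
    [[0,0,0.02],[0,0,0],0.05],
    [[0,0,0.02],[0,0,0],0.05],
    [[0,0,0.015],[0,0,0],0.05],
    [[0,0,0.005],[0,0,0],0.05],
    [[0,0,0.005],[0,0,0],0.05],
    [[0,0,0],[0,0,0],0.05],
    [[0,0,0],[0,0,0],0.05],
  ],
  force=20,
)

```text
t: 5.18
ee_pos: [0.566, -0.297, 0.1466]
eef_rot: [[0.386, 0.833, 0.396], [0.593, -0.553, 0.585], [0.707, 0.008, -0.707]]
wrist_force: [0.4, 0.0, 0.2]
opening: 0.0499
grip_force: 0.0
```

```bash
python3 - <<'E'
from snap import *
s=get_state(); plan(c+(.054+.010)*cz,Rp); print(s["wrist_force"]@s["eef_rot"],s["q"])
q=snapshot("top"); cv2.imwrite("pics/g1.png",cv2.resize(q["img"][130:230,240:340,::-1],None,fx=5,fy=5,interpolation=cv2.INTER_CUBIC))
E
```

```text
rows 1 v [-0.00382 -0.00133  0.00765] w [0.0047  0.00041 0.00727] straight [-0.00381 -0.00137  0.00765]
[0.35855 0.33062 0.02465] [-47.64842  16.70276  81.74132  43.50016  93.44799 -16.25645]
```

View pics/g1.png

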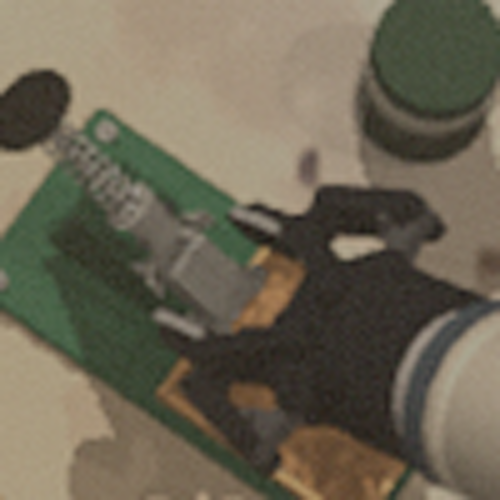

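Call:
move_arm(
  commands=[
    [[-0.0025,-0.0013,0.003],[0.0047,0,0.007],0.05],
    [[0,0,0.0035],[0,0,0],0.05],
    [[0,0,0],[0,0,0],0.05],
    [[0,0,0],[0,0,0],0.03],
    [[0,0,0],[0,0,0],0.03],
    [[0,0,0],[0,0,0],0.03],
    [[0,0,0],[0,0,0],0.03],
  ],
)

```text
t: 5.82
ee_pos: [0.5665, -0.2939, 0.1395]
eef_rot: [[0.393, 0.832, 0.392], [0.588, -0.555, 0.588], [0.707, -0.001, -0.707]]
wrist_force: [0.1, -0.3, 0.1]
opening: 0.0304
grip_force: 0.0
```

Call:
move_arm(
  commands=[
    [[0,0,0],[0,0,0],0.02],
    [[0,0,0],[0,0,0],0.02],
    [[0,0,0],[0,0,0],0.02],
    [[0,0,0],[0,0,0],0.02],
    [[0,0,0],[0,0,0],0.02],
  ],
)

```text
t: 6.23
ee_pos: [0.5666, -0.2939, 0.1396]
eef_rot: [[0.393, 0.832, 0.392], [0.588, -0.555, 0.588], [0.707, -0.001, -0.707]]
wrist_force: [-0.2, -1.2, 0.9]
opening: 0.0236
grip_force: 22.2
```

```bash
python3 - <<'E'
from snap import *
s=get_state(); plan(c+(.054+.010)*cz,Rp); print(s["t"],s["wrist_force"]@s["eef_rot"],s["opening"],s["grip_force"],s["ee_pos"])
E
```

```text
rows 1 v [-0.00091 -0.00001  0.00071] w [-0.00009  0.00012 -0.00062] straight [-0.00091 -0.00001  0.00071]
6.2333 [-0.12264  0.55065 -1.42767] 0.02361210166885146 22.205274403095245 [ 0.56655 -0.29395  0.13959]
```

```bash
python3 - <<'E'
from snap import *
s=get_state(); R=s["eef_rot"]; a=(s["ee_pos"]-.09*R[:,2],R)
for t in (bc+.065*bl,):
    p=t+up*.20; b=plan(p,Rb,a)
    A=np.eye(4);A[:3,:3]=a[1];A[:3,3]=a[0];B=np.eye(4);B[:3,:3]=Rb;B[:3,3]=p
    from scipy.linalg import expm
    L=np.real(logm(np.linalg.inv(A)@B)); print([ (A@expm(L*k))[:3,3].round(3).tolist() for k in(0,.25,.5,.75,1)])
E
```

```text
rows 12 v [ 0.0185  -0.00378  0.0076 ] w [ 0.0412  -0.05634 -0.09958] straight [ 0.10512 -0.16362  0.10979]
[[0.531, -0.347, 0.203], [0.544, -0.29, 0.221], [0.539, -0.23, 0.226], [0.517, -0.174, 0.218], [0.48, -0.13, 0.2]]
```

Call:
move_arm(
  commands=[
    [[0,0,0],[0,0,0],0.02],
    [[0,0,0],[0,0,0],0.02],
    [[0,0,-0.005],[0,0,0],0.02],
    [[0,0,-0.01],[0,0,0],0.02],
    [[0,0,-0.015],[0,0,0],0.02],
    [[0,0,-0.02],[0,0,0],0.02],
    [[0,0,-0.02],[0,0,0],0.02],
    [[0,0,-0.02],[0,0,0],0.02],
    [[0,0,0],[0,0,0],0.02],
    [[0,0,0],[0,0,0],0.02],
  ],
  force=40,
)

```text
t: 7.07
ee_pos: [0.5308, -0.3483, 0.2045]
eef_rot: [[0.393, 0.831, 0.394], [0.589, -0.556, 0.586], [0.706, 0.002, -0.708]]
wrist_force: [-0.6, -0.3, -1.7]
opening: 0.0232
grip_force: 42.8
```

Call:
move_arm(
  commands=[
    [[0.028,0,-0.028],[0,0,0],0.02],
    [[0.0185,-0.0038,0.0076],[0.0412,-0.0563,-0.0996],0.02],
    [[0.0185,-0.0038,0.0076],[0.0412,-0.0563,-0.0996],0.02],
    [[0.0185,-0.0038,0.0076],[0.0412,-0.0563,-0.0996],0.02],
    [[0.0185,-0.0038,0.0076],[0.0412,-0.0563,-0.0996],0.02],
    [[0.0185,-0.0038,0.0076],[0.0412,-0.0563,-0.0996],0.02],
    [[0.0185,-0.0038,0.0076],[0.0412,-0.0563,-0.0996],0.02],
    [[0.0185,-0.0038,0.0076],[0.0412,-0.0563,-0.0996],0.02],
    [[0.0185,-0.0038,0.0076],[0.0412,-0.0563,-0.0996],0.02],
    [[0.0185,-0.0038,0.0076],[0.0412,-0.0563,-0.0996],0.02],
    [[0.0185,-0.0038,0.0076],[0.0412,-0.0563,-0.0996],0.02],
    [[0.0185,-0.0038,0.0076],[0.0412,-0.0563,-0.0996],0.02],
    [[0.0185,-0.0038,0.0076],[0.0412,-0.0563,-0.0996],0.02],
    [[0,0,0],[0,0,0],0.02],
    [[0,0,0],[0,0,0],0.02],
  ],
)

```text
t: 8.32
ee_pos: [0.4895, -0.1252, 0.2461]
eef_rot: [[-0.627, 0.779, -0.002], [0.779, 0.627, 0.002], [0.003, -0.0, -1.0]]
wrist_force: [0.1, 0.6, -1.9]
opening: 0.0229
grip_force: 42.6
```

```bash
python3 - <<'E'
from snap import *
plan(bc+.065*bl+up*(.024+.010+.054+.006),Rb); print(get_state()["q"])
q=snapshot("top"); cv2.imwrite("pics/p1.png",cv2.resize(q["img"][190:310,190:320,::-1],None,fx=4,fy=4,interpolation=cv2.INTER_CUBIC))
E
```

```text
rows 4 v [ 0.00065 -0.00264  0.03802] w [-0.00002 -0.00067  0.00068] straight [ 0.00242 -0.01055  0.15209]
[-18.2517   -9.58034  90.79141   0.08143  98.92058 -57.09549]
```

View pics/p1.png

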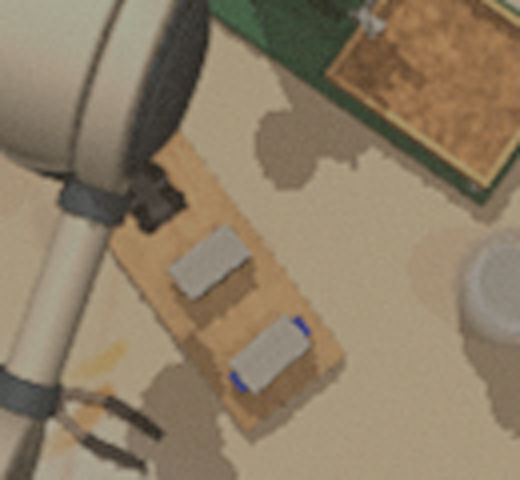

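Call:
move_arm(
  commands=[
    [[0.0024,-0.0105,0],[0,0,0],0.02],
    [[0,0,0.035],[0,0,0],0.02],
    [[0,0,0.035],[0,0,0],0.02],
    [[0,0,0.035],[0,0,0],0.02],
    [[0,0,0.025],[0,0,0],0.02],
    [[0,0,0.015],[0,0,0],0.02],
    [[0,0,0.007],[0,0,0],0.02],
    [[0,0,0],[0,0,0],0.02],
    [[0,0,0],[0,0,0],0.02],
  ],
)

```text
t: 9.12
ee_pos: [0.4807, -0.1326, 0.096]
eef_rot: [[-0.624, 0.781, 0.0], [0.781, 0.624, 0.001], [0.0, 0.001, -1.0]]
wrist_force: [0.6, 0.7, -1.0]
opening: 0.0231
grip_force: 42.7
```

Call:
move_arm(
  commands=[
    [[0,0,0.002],[0,0,0],0.02],
    [[0,0,0.002],[0,0,0],0.02],
    [[0,0,0],[0,0,0],0.02],
  ],
)

```text
t: 9.37
ee_pos: [0.4808, -0.1319, 0.0921]
eef_rot: [[-0.625, 0.78, 0.001], [0.78, 0.625, 0.0], [-0.001, 0.001, -1.0]]
wrist_force: [0.5, 0.2, -1.5]
opening: 0.0231
grip_force: 42.7
```

Call:
move_arm(
  commands=[
    [[0,0,0.0015],[0,0,0],0.02],
    [[0,0,0.0015],[0,0,0],0.02],
    [[0,0,0],[0,0,0],0.02],
  ],
)

```text
t: 9.62
ee_pos: [0.4809, -0.1319, 0.0904]
eef_rot: [[-0.626, 0.78, 0.001], [0.78, 0.626, 0.0], [-0.001, 0.001, -1.0]]
wrist_force: [-3.8, 1.7, 8.5]
opening: 0.0231
grip_force: 43.8
```

Call:
move_arm(
  commands=[
    [[0,0,0.001],[0,0,0],0.02],
    [[0,0,0.001],[0,0,0],0.02],
    [[0,0,0],[0,0,0],0.02],
  ],
)

```text
t: 9.87
ee_pos: [0.4809, -0.1318, 0.0903]
eef_rot: [[-0.626, 0.78, 0.002], [0.78, 0.626, -0.0], [-0.001, 0.001, -1.0]]
wrist_force: [-8.8, 3.0, 19.1]
opening: 0.0233
grip_force: 45.2
```

Call:
move_arm(
  commands=[
    [[0,0,-0.002],[0,0,0],0.02],
    [[0,0,0],[0,0,0],0.03],
    [[0,0,0],[0,0,0],0.045],
    [[0,0,0],[0,0,0],0.045],
    [[0,0,0],[0,0,0],0.045],
    [[0,0,-0.01],[0,0,0],0.045],
    [[0,0,-0.02],[0,0,0],0.045],
    [[0,0,-0.03],[0,0,0],0.045],
    [[0,0,-0.03],[0,0,0],0.045],
    [[0,-0.033,0],[0,0,0],0.045],
    [[0,-0.033,0],[0,0,0],0.045],
    [[0,-0.033,0],[0,0,0],0.045],
    [[0,-0.0306,0],[0,0,0],0.045],
    [[0,0,0],[0,0,0],0.045],
    [[0,0,0],[0,0,0],0.045],
  ],
)

```text
t: 11.12
ee_pos: [0.3786, -0.2137, 0.1789]
eef_rot: [[-0.623, 0.782, 0.001], [0.782, 0.623, 0.0], [-0.0, 0.001, -1.0]]
wrist_force: [0.8, 0.3, -0.4]
opening: 0.0451
grip_force: 0.0
```

```bash
python3 - <<'E'
from snap import *
s=get_state(); print(s["t"],s["ee_pos"],s["wrist_force"])
plan([.3795,-.2125,.0905],Rb)
B=np.array([-bs,-bl,up]).T
seg=wire(np.array([.4809,-.1318,.024]),B,(.044,.024,.024))+wire(np.array([.3795,-.2125,.024]),B,(.044,.024,.024))
P=[]
for n,b in(("scene",(220,340,270,350)),("top",(195,295,200,300))):
    q=snapshot(n); P.append(overlay(q,seg,b,3))
q=pickle.load(open("topb.pkl","rb")); P.append(overlay(q,seg,(195,295,200,300),3))
P=[cv2.copyMakeBorder(i,0,300-i.shape[0],0,0,0) for i in P]
cv2.imwrite("pics/p2.png",cv2.resize(np.hstack(P),(800,int(300*800/960))))
E
```

```text
11.1167 [ 0.37857 -0.21372  0.17894] [ 0.77953  0.33019 -0.43468]
rows 3 v [0.00013 0.00049 0.02948] w [ 0.00028  0.0001  -0.00087] straight [0.0004  0.00142 0.08844]
```

View pics/p2.png

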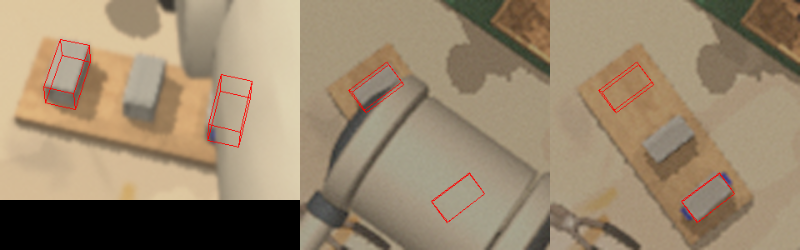

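The emptied mould lies flat at the free place, and its wireframe matches in both views. The full mould's wireframe also matches, so I'm going down on it.

Call:
move_arm(
  commands=[
    [[0,0.0014,0.03],[0,0,0],0.045],
    [[0,0,0.03],[0,0,0],0.045],
    [[0,0,0.02],[0,0,0],0.045],
    [[0,0,0.0085],[0,0,0],0.045],
    [[0,0,0],[0,0,0],0.045],
    [[0,0,0],[0,0,0],0.02],
    [[0,0,0],[0,0,0],0.02],
    [[0,0,0],[0,0,0],0.02],
    [[0,0,0],[0,0,0],0.02],
    [[0,0,0],[0,0,0],0.02],
    [[0,0,0],[0,0,0],0.02],
    [[0,0,0],[0,0,0],0.02],
  ],
)

```text
t: 12.22
ee_pos: [0.3813, -0.2123, 0.0915]
eef_rot: [[-0.626, 0.78, 0.003], [0.78, 0.626, -0.001], [-0.002, 0.002, -1.0]]
wrist_force: [1.0, 1.4, 6.1]
opening: 0.0233
grip_force: 41.0
```

```bash
python3 - <<'E'
from snap import *
s=get_state(); print(s["t"],s["ee_pos"],s["wrist_force"]@s["eef_rot"],s["opening"],s["grip_force"])
R=s["eef_rot"]; seat=np.array([.56655,-.29395,.13959])
a=(s["ee_pos"]+.17*up,R)
b=plan(seat+.09*cz+.04*up,Rp,a)
A=np.eye(4);A[:3,:3]=a[1];A[:3,3]=a[0];B=np.eye(4);B[:3,:3]=Rp;B[:3,3]=b[0]
from scipy.linalg import expm
L=np.real(logm(np.linalg.inv(A)@B)); print([ (A@expm(L*k))[:3,3].round(3).tolist() for k in(0,.25,.5,.75,1)],[ ((A@expm(L*k))[:3,3]+.08*(A@expm(L*k))[:3,2]).round(3).tolist() for k in(0,.25,.5,.75,1)])
E
```

```text
12.2167 [ 0.38129 -0.21234  0.09154] [ 0.45503  1.69269 -6.05033] 0.02334122402762364 40.990464985370636
rows 12 v [-0.01291  0.01244 -0.00242] w [-0.04101  0.0564   0.09968] straight [-0.19873  0.03277  0.01883]
[[0.381, -0.212, 0.262], [0.433, -0.228, 0.267], [0.477, -0.258, 0.268], [0.511, -0.3, 0.26], [0.531, -0.347, 0.243]] [[0.382, -0.212, 0.182], [0.435, -0.211, 0.189], [0.486, -0.227, 0.195], [0.53, -0.258, 0.195], [0.563, -0.3, 0.187]]
```

Call:
move_arm(
  commands=[
    [[0,0,-0.01],[0,0,0],0.02],
    [[0,0,-0.04],[0,0,0],0.02],
    [[0,0,-0.04],[0,0,0],0.02],
    [[0,0,-0.04],[0,0,0],0.02],
    [[0,0,-0.04],[0,0,0],0.02],
    [[-0.0129,0.0124,-0.0024],[-0.041,0.0564,0.0997],0.02],
    [[-0.0129,0.0124,-0.0024],[-0.041,0.0564,0.0997],0.02],
    [[-0.0129,0.0124,-0.0024],[-0.041,0.0564,0.0997],0.02],
    [[-0.0129,0.0124,-0.0024],[-0.041,0.0564,0.0997],0.02],
    [[-0.0129,0.0124,-0.0024],[-0.041,0.0564,0.0997],0.02],
    [[-0.0129,0.0124,-0.0024],[-0.041,0.0564,0.0997],0.02],
    [[-0.0129,0.0124,-0.0024],[-0.041,0.0564,0.0997],0.02],
    [[-0.0129,0.0124,-0.0024],[-0.041,0.0564,0.0997],0.02],
    [[-0.0129,0.0124,-0.0024],[-0.041,0.0564,0.0997],0.02],
    [[-0.0129,0.0124,-0.0024],[-0.041,0.0564,0.0997],0.02],
    [[-0.0129,0.0124,-0.0024],[-0.041,0.0564,0.0997],0.02],
    [[-0.0129,0.0124,-0.0024],[-0.041,0.0564,0.0997],0.02],
    [[0,0,0],[0,0,0],0.02],
    [[0,0,0],[0,0,0],0.02],
  ],
)

```text
t: 13.8
ee_pos: [0.5355, -0.3402, 0.2437]
eef_rot: [[0.397, 0.832, 0.388], [0.586, -0.555, 0.59], [0.706, -0.006, -0.708]]
wrist_force: [0.2, -0.4, -0.9]
opening: 0.0229
grip_force: 40.2
```

```bash
python3 - <<'E'
from snap import *
s=get_state(); seat=np.array([.56655,-.29395,.13959]); R=s["eef_rot"]
plan(seat+.05*cz-.002*cx,Rp)
m=s["ee_pos"]+.067*R[:,2]; seg=wire(m,R,(.044,.024,.024))+wire(m,R,(.054,.014,.014))
P=[]
for n,b in(("scene",(203,303,168,268)),("top",(243,343,138,238))):
    q=snapshot(n);P.append(np.vstack([overlay(q,seg,b,3),overlay(q,[],b,3)]))
cv2.imwrite("pics/pre2.png",np.hstack(P))
E
```

```text
rows 2 v [-0.01608  0.00018  0.03151] w [-0.00219  0.00043 -0.00235] straight [-0.03213  0.00057  0.06303]
```

View pics/pre2.png

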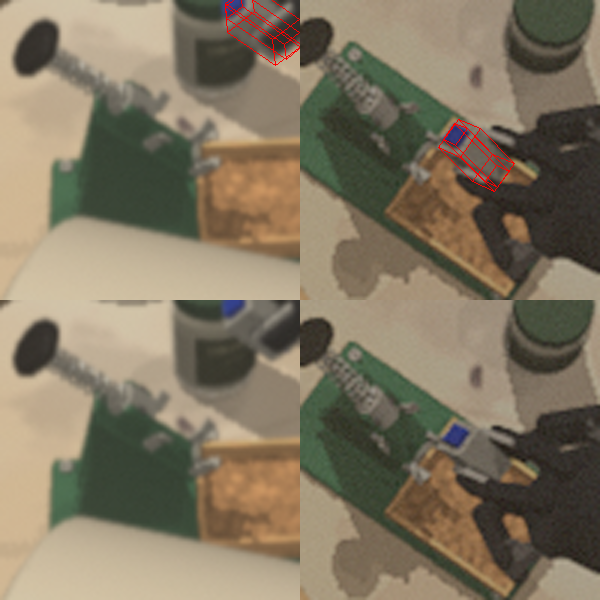

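The mould is held squarely with its blue end up-slope, at top crop (455,435). The bed is free, with cheeks and lugs visible at top crop (420,460).

Call:
move_arm(
  commands=[
    [[-0.0165,0.0003,0.0315],[-0.0022,0.0004,-0.0023],0.02],
    [[-0.0165,0.0003,0.0315],[-0.0022,0.0004,-0.0023],0.02],
    [[0,0,0.01],[0,0,0],0.02],
    [[0,0,0],[0,0,0],0.02],
    [[0,0,0],[0,0,0],0.02],
  ],
)

```text
t: 14.32
ee_pos: [0.5531, -0.3153, 0.1721]
eef_rot: [[0.388, 0.833, 0.394], [0.59, -0.553, 0.588], [0.707, 0.004, -0.707]]
wrist_force: [-0.1, -0.7, -1.1]
opening: 0.0232
grip_force: 40.0
```

```bash
python3 - <<'E'
from snap import *
seat=np.array([.56655,-.29395,.13959]); plan(seat-.001*cx,Rp)
E
```

```text
rows 2 v [-0.00207 -0.00033  0.02041] w [ 0.00061 -0.00024  0.00223] straight [-0.00414 -0.00069  0.04082]
```

Call:
move_arm(
  commands=[
    [[-0.004,-0.0007,0.003],[0.0012,-0.0005,0.0045],0.02],
    [[0,0,0.01],[0,0,0],0.02],
    [[0,0,0.01],[0,0,0],0.02],
    [[0,0,0.005],[0,0,0],0.02],
    [[0,0,0.005],[0,0,0],0.02],
    [[0,0,0],[0,0,0],0.02],
    [[0,0,0],[0,0,0],0.02],
  ],
)

```text
t: 14.9
ee_pos: [0.5634, -0.2984, 0.1439]
eef_rot: [[0.395, 0.831, 0.392], [0.587, -0.556, 0.588], [0.707, -0.002, -0.707]]
wrist_force: [-0.9, -0.2, -1.5]
opening: 0.0229
grip_force: 40.1
```

```bash
python3 - <<'E'
from snap import *
seat=np.array([.56655,-.29395,.13959]); plan(seat-.001*cx,Rp); s=get_state(); print(s["wrist_force"]@s["eef_rot"],s["ft_torque"]@s["eef_rot"])
E
```

```text
rows 1 v [0.0018  0.00013 0.00688] w [ 0.00007  0.00004 -0.00265] straight [0.0018  0.00013 0.00688]
[-1.5483  -0.63632  0.52805] [-0.01631 -0.51971 -0.02577]
```

Call:
move_arm(
  commands=[
    [[0.0015,0,0],[0,0,-0.0026],0.02],
    [[0,0,0.003],[0,0,0],0.02],
    [[0,0,0.002],[0,0,0],0.02],
    [[0,0,0],[0,0,0],0.02],
    [[0,0,0],[0,0,0],0.02],
  ],
)

```text
t: 15.32
ee_pos: [0.5659, -0.2949, 0.1416]
eef_rot: [[0.393, 0.832, 0.393], [0.588, -0.555, 0.588], [0.707, 0.0, -0.707]]
wrist_force: [-0.5, -0.4, -1.3]
opening: 0.0232
grip_force: 40.1
```

```bash
python3 - <<'E'
from snap import *
seat=np.array([.56655,-.29395,.13959]); plan(seat-.001*cx,Rp); s=get_state(); print(s["wrist_force"]@s["eef_rot"],s["ft_torque"]@s["eef_rot"])
E
```

```text
rows 1 v [0.00039 0.00003 0.00218] w [ 0.0006   0.00022 -0.0001 ] straight [0.00039 0.00003 0.00218]
[-1.33022 -0.18493  0.50449] [ 0.04212 -0.42452  0.00537]
```

Call:
move_arm(
  commands=[
    [[0,0,0.001],[0,0,0],0.02],
    [[0,0,0.001],[0,0,0],0.02],
    [[0,0,0],[0,0,0],0.02],
  ],
)

```text
t: 15.57
ee_pos: [0.5665, -0.2943, 0.141]
eef_rot: [[0.392, 0.832, 0.393], [0.589, -0.555, 0.587], [0.706, 0.001, -0.708]]
wrist_force: [-4.2, -1.5, 2.1]
opening: 0.0228
grip_force: 40.7
```

```bash
python3 - <<'E'
from snap import *
seat=np.array([.56655,-.29395,.13959]); plan(seat-.001*cx,Rp); s=get_state(); print(s["wrist_force"]@s["eef_rot"],s["ft_torque"]@s["eef_rot"])
E
```

```text
rows 1 v [ 0.00024 -0.00013  0.00124] w [0.00143 0.00089 0.00042] straight [ 0.00024 -0.00013  0.00124]
[-1.04574 -2.6784  -3.9723 ] [ 0.29667 -0.55837 -0.01286]
```

Call:
move_arm(
  commands=[
    [[-0.001,0,0],[0,0,0],0.02],
    [[-0.001,0,0],[0,0,0],0.02],
    [[0,0,0],[0,0,0],0.02],
  ],
)

```text
t: 15.82
ee_pos: [0.5662, -0.2953, 0.14]
eef_rot: [[0.391, 0.831, 0.394], [0.589, -0.556, 0.587], [0.707, 0.003, -0.707]]
wrist_force: [-2.9, -0.6, 4.6]
opening: 0.0232
grip_force: 40.9
```

```bash
python3 - <<'E'
from snap import *
seat=np.array([.56655,-.29395,.13959]); plan(seat-.001*cx,Rp); s=get_state(); print(s["wrist_force"]@s["eef_rot"],s["ft_torque"]@s["eef_rot"])
E
```

```text
rows 1 v [ 0.00166 -0.0005   0.00122] w [ 0.00242 -0.00037  0.00114] straight [ 0.00166 -0.0005   0.00122]
[ 1.81049 -2.11498 -4.76487] [ 0.13245 -0.10149  0.00679]
```

Call:
move_arm(
  commands=[
    [[-0.001,0,0],[0,0,0],0.02],
    [[-0.001,0,0],[0,0,0],0.02],
    [[0,0,0],[0,0,0],0.02],
  ],
)

```text
t: 16.07
ee_pos: [0.5656, -0.2965, 0.1386]
eef_rot: [[0.391, 0.831, 0.395], [0.589, -0.556, 0.587], [0.707, 0.003, -0.707]]
wrist_force: [-1.8, -3.2, 3.9]
opening: 0.0228
grip_force: 40.9
```

```bash
python3 - <<'E'
from snap import *
seat=np.array([.56655,-.29395,.13959]); plan(seat-.001*cx,Rp); s=get_state(); print(s["wrist_force"]@s["eef_rot"],s["ft_torque"]@s["eef_rot"])
E
```

```text
rows 1 v [ 0.0036  -0.00063  0.00123] w [ 0.00276 -0.00033  0.00124] straight [ 0.0036  -0.00063  0.00123]
[ 0.14261  0.27043 -5.3928 ] [ 0.00424 -0.07105 -0.00034]
```

Call:
move_arm(
  commands=[
    [[-0.001,0,0],[0,0,0],0.02],
    [[-0.001,0,0],[0,0,0],0.02],
    [[0,0,0],[0,0,0],0.02],
  ],
)

```text
t: 16.32
ee_pos: [0.5654, -0.2969, 0.1383]
eef_rot: [[0.389, 0.832, 0.396], [0.588, -0.555, 0.589], [0.709, 0.004, -0.705]]
wrist_force: [-0.3, 2.1, 7.9]
opening: 0.0229
grip_force: 40.9
```

```bash
python3 - <<'E'
from snap import *
seat=np.array([.56655,-.29395,.13959]); plan(seat-.001*cx,Rp); s=get_state(); print(s["wrist_force"]@s["eef_rot"],s["ft_torque"]@s["eef_rot"])
E
```

```text
rows 1 v [ 0.00409 -0.00066  0.00129] w [ 0.00248 -0.00288  0.00267] straight [ 0.00408 -0.00065  0.0013 ]
[ 6.73282 -1.37862 -4.43522] [0.17812 0.76461 0.12769]
```

Call:
move_arm(
  commands=[
    [[0.001,0,0],[0,0,0],0.02],
    [[0,0,0],[0,0,0],0.03],
    [[0,0,0],[0,0,0],0.04],
    [[0,0,0],[0,0,0],0.045],
    [[0,0,0],[0,0,0],0.045],
    [[0,0,0],[0,0,0],0.045],
  ],
)

```text
t: 16.82
ee_pos: [0.5647, -0.2966, 0.1362]
eef_rot: [[0.393, 0.832, 0.392], [0.588, -0.555, 0.588], [0.707, -0.0, -0.707]]
wrist_force: [-0.2, 0.8, -0.9]
opening: 0.0451
grip_force: 0.0
```

Call:
move_arm(
  commands=[
    [[0,0,-0.005],[0,0,0],0.045],
    [[0,0,-0.01],[0,0,0],0.045],
    [[0,0,-0.02],[0,0,0],0.045],
    [[0,0,-0.03],[0,0,0],0.045],
    [[0,0,-0.035],[0,0,0],0.045],
    [[0,0,0],[0,0,0],0.045],
    [[0,0,0],[0,0,0],0.045],
  ],
)

```text
t: 17.4
ee_pos: [0.5251, -0.3576, 0.2102]
eef_rot: [[0.392, 0.83, 0.396], [0.59, -0.557, 0.584], [0.706, 0.005, -0.708]]
wrist_force: [-0.4, 0.3, 0.3]
opening: 0.0449
grip_force: 0.0
```

```bash
python3 - <<'E'
from snap import *
T=snapshot("top");S=snapshot("scene"); pickle.dump((S,T),open("seated.pkl","wb")); s=get_state();print(s["t"],s["wrist_force"],s["ee_pos"])
# blue/upper stick end: find blue pixels near the seat, compare with the model
seat=np.array([.5654,-.2969,.1383])+.067*-cz
for q in (S,T):
    h=cv2.cvtColor(q["img"],cv2.COLOR_RGB2HSV); m=((h[...,0]>100)&(h[...,0]<140)&(h[...,1]>90)).astype(np.uint8)
    u=proj(q,seat); r,cc=np.nonzero(m); k=np.hypot(r-u[1],cc-u[0])<30
    print("px seat",u,"blue",k.sum(),np.c_[cc[k],r[k]].mean(0) if k.any() else None,"pred up end",proj(q,seat-.0245*cx+.007*cz),"low end",proj(q,seat+.0245*cx+.007*cz))
    print(recognise("mould_full_mid",q)[:3])
E
```

```text
17.5 [-0.09909  0.53097 -0.81531] [ 0.52526 -0.35554  0.20703]
px seat [264.30528 213.30693] blue 16 [255.25  207.875] pred up end [257.93984 206.36193] low end [275.08362 216.71637]
[{'location': [266.2, 211.8], 'confidence': 0.74}]
px seat [279.74277 184.40688] blue 9 [274.88889 179.22222] pred up end [275.41113 179.30112] low end [287.55137 190.96842]
[{'location': [204.8, 141.1], 'confidence': 0.72}, {'location': [261.3, 169.3], 'confidence': 0.61}, {'location': [282.7, 189.9], 'confidence': 0.51}]
```

```bash
python3 - <<'E'
from snap import *
S,T=pickle.load(open("seated.pkl","rb"))
for q,f,(c0,r0) in((S,"scene",(246,198)),(T,"top",(266,170))):
    o=pickle.load(open(f+".pkl","rb"))["img"]
    D=cv2.GaussianBlur(q["img"],(3,3),0).astype(int)-cv2.GaussianBlur(o,(3,3),0).astype(int); D=np.abs(D).sum(2)[r0:r0+30,c0:c0+32]//10
    print(f,c0,r0); print("\n".join("".join("." if v<4 else (str(v) if v<10 else "#") for v in r) for r in D))
E
```

```text
scene 246 198
........44.4444444..............
........4.....44444.............
..............444444............
..............4544444...........
.........44...44444444..........
.........6764444..444444........
........59#854....4444444444....
........5##964.....4544444444...
........59#964......44444444444.
.......469#864.............44444
.......68##854..............4444
......59##864................444
......8##864.................444
.....48#964...................44
......5664....................44
...............................4
...............................4
...............................4
................................
................................
................................
................................
................................
................................
................................
................................
...............................4
.............................445
............................4455
............................4556
top 266 170
................................
................................
..................
[... 205 characters left out ...]
.......
........676.....................
.......6774.....................
......4675......................
........4.......................
................................
................................
................................
................................
................................
................................
................................
................................
................................
................................
................................
................................
................................
................................
................................
................................
................................
```

```bash
cat >> snap.py <<'E'
c3=np.array([.5917,-.257,.092]); hd=c3-.136*cx
a_=np.radians(22); zt=np.sin(a_)*d-np.cos(a_)*up; Rh=np.array([np.cross(cy,zt),cy,zt]).T
Rv=np.array([np.cross(cy,-up),cy,-up]).T
ph=hd+.005*cz-.073*zt
E
python3 - <<'E'
from snap import *
b=plan([.50,-.25,.36],Rv); e=plan(ph-.04*cx,Rh,b); print(hd,ph,e[0]); print("down axis in tool",Rh.T@cx)
E
```

```text
rows 7 v [ 0.01852 -0.01134 -0.01674] w [-0.00024 -0.11226 -0.00009] straight [ 0.16037 -0.07952 -0.05709]
rows 6 v [0.03414 0.01336 0.00572] w [-0.    -0.064  0.   ] straight [0.19332 0.08017 0.07233]
[ 0.64506 -0.17699  0.18817] [ 0.65827 -0.15718  0.25939] [ 0.67396 -0.13365  0.28767]
down axis in tool [-0.39073  0.       0.9205 ]
```

Call:
move_arm(
  commands=[
    [[0.0185,-0.0113,-0.0167],[0,-0.1123,0],0.0],
    [[0.0185,-0.0113,-0.0167],[0,-0.1123,0],0.0],
    [[0.0185,-0.0113,-0.0167],[0,-0.1123,0],0.0],
    [[0.0185,-0.0113,-0.0167],[0,-0.1123,0],0.0],
    [[0.0185,-0.0113,-0.0167],[0,-0.1123,0],0.0],
    [[0.0185,-0.0113,-0.0167],[0,-0.1123,0],0.0],
    [[0.0185,-0.0113,-0.0167],[0,-0.1123,0],0.0],
    [[0.0341,0.0134,0.0057],[0,-0.064,0],0.0],
    [[0.0341,0.0134,0.0057],[0,-0.064,0],0.0],
    [[0.0341,0.0134,0.0057],[0,-0.064,0],0.0],
    [[0.0341,0.0134,0.0057],[0,-0.064,0],0.0],
    [[0.0341,0.0134,0.0057],[0,-0.064,0],0.0],
    [[0.0341,0.0134,0.0057],[0,-0.064,0],0.0],
    [[0,0,0],[0,0,0],0.0],
    [[0,0,0],[0,0,0],0.0],
  ],
  force=40,
)

```text
t: 18.85
ee_pos: [0.6722, -0.1369, 0.2904]
eef_rot: [[0.506, 0.834, -0.218], [0.774, -0.551, -0.312], [-0.38, -0.011, -0.925]]
wrist_force: [1.0, -0.2, -0.3]
opening: -0.0
grip_force: 0.0
```

```bash
python3 - <<'E'
from snap import *
s=get_state(); print(s["t"],s["q"],s["ee_pos"],s["opening"],s["wrist_force"]); plan(ph-.008*cx,Rh)
E
```

```text
18.85 [ -6.84143  26.63117  48.66243 -21.54802 114.09653  19.20823] [ 0.67221 -0.13694  0.29037] -1.4956718585430888e-05 [ 0.96573 -0.21694 -0.2587 ]
rows 1 v [-0.00797 -0.00027  0.03059] w [-0.00856  0.00595  0.0085 ] straight [-0.00787 -0.00017  0.03062]
```

Call:
move_arm(
  commands=[
    [[-0.0039,0,0.0153],[-0.0043,0.003,0.0043],0.0],
    [[-0.004,0,0.0153],[-0.0043,0.003,0.0043],0.0],
    [[-0.002,0,0.0046],[0,0,0],0.0],
    [[-0.002,0,0.0046],[0,0,0],0.0],
    [[0,0,0],[0,0,0],0.0],
    [[0,0,0],[0,0,0],0.0],
  ],
)

```text
t: 19.35
ee_pos: [0.656, -0.1622, 0.2678]
eef_rot: [[0.524, 0.828, -0.196], [0.767, -0.56, -0.313], [-0.369, 0.013, -0.929]]
wrist_force: [-0.5, 0.4, 0.5]
opening: -0.0004
grip_force: 0.0
```

```bash
python3 - <<'E'
from snap import *
s=get_state(); print(s["wrist_force"]@cx,s["wrist_force"]@s["eef_rot"]); plan(ph,Rh)
S=snapshot("scene"); print(proj(S,s["ee_pos"]+.073*s["eef_rot"][:,2]),recognise("plunger_head",S)[:2])
E
```

```text
-0.34657333920742506 [-0.18237 -0.63807 -0.45977]
rows 1 v [ 0.00814 -0.00099  0.00583] w [ 0.01013 -0.00601 -0.01061] straight [ 0.00811 -0.00106  0.00585]
[216.37892 176.92769] []
```

Call:
move_arm(
  commands=[
    [[0.004,-0.0005,-0.001],[0.005,-0.003,-0.005],0.0],
    [[0.004,-0.0005,0],[0.005,-0.003,-0.005],0.0],
    [[0,0,0],[0,0,0],0.0],
    [[0,0,0],[0,0,0],0.0],
    [[0,0,0],[0,0,0],0.0],
  ],
)

```text
t: 19.87
ee_pos: [0.6601, -0.1545, 0.2639]
eef_rot: [[0.513, 0.832, -0.21], [0.772, -0.554, -0.312], [-0.376, -0.002, -0.927]]
wrist_force: [0.1, 0.9, 0.1]
opening: 0.0003
grip_force: 0.0
```

```bash
python3 - <<'E'
from snap import *
s=get_state(); print(s["ee_pos"],s["wrist_force"]@cx,s["wrist_force"]@s["eef_rot"]); plan(ph,Rh)
E
```

```text
[ 0.66014 -0.15451  0.2639 ] -0.6339181925893458 [ 0.6366  -0.4344  -0.41869]
rows 1 v [-0.00133 -0.00007  0.00541] w [-0.00126  0.00124  0.00121] straight [-0.00133 -0.00006  0.00541]
```

Call:
move_arm(
  commands=[
    [[-0.002,0,0.0046],[0,0,0],0.0],
    [[-0.002,0,0.0046],[0,0,0],0.0],
    [[-0.002,0,0.0046],[0,0,0],0.0],
    [[-0.002,0,0.0046],[0,0,0],0.0],
    [[0,0,0],[0,0,0],0.0],
  ],
)

```text
t: 20.28
ee_pos: [0.6519, -0.1669, 0.2497]
eef_rot: [[0.514, 0.832, -0.208], [0.772, -0.554, -0.311], [-0.375, -0.001, -0.927]]
wrist_force: [2.4, 2.2, 0.9]
opening: -0.0002
grip_force: 1.7
```

```bash
python3 - <<'E'
from snap import *
s=get_state(); print(s["ee_pos"],s["wrist_force"]@cx,s["wrist_force"]@cy,s["wrist_force"]@cz); plan(ph+.062*cx,Rh)
E
```

```text
[ 0.65186 -0.16689  0.24974] -2.875099131482548 0.7775362666912621 -1.5670379656655546
rows 2 v [-0.00853 -0.00002  0.02189] w [-0.00034  0.00005  0.00041] straight [-0.01705 -0.00004  0.04377]
```

Call:
move_arm(
  commands=[
    [[-0.002,0,0.0046],[0,0,0],0.0],
    [[-0.002,0,0.0046],[0,0,0],0.0],
    [[-0.002,0,0.0046],[0,0,0],0.0],
    [[-0.002,0,0.0046],[0,0,0],0.0],
    [[-0.002,0,0.0046],[0,0,0],0.0],
    [[-0.002,0,0.0046],[0,0,0],0.0],
    [[-0.002,0,0.0046],[0,0,0],0.0],
    [[-0.002,0,0.0046],[0,0,0],0.0],
    [[0,0,0],[0,0,0],0.0],
  ],
)

```text
t: 21.03
ee_pos: [0.6363, -0.1901, 0.222]
eef_rot: [[0.513, 0.833, -0.208], [0.772, -0.554, -0.311], [-0.374, -0.001, -0.927]]
wrist_force: [4.4, 5.5, 3.7]
opening: -0.0001
grip_force: 3.5
```

```bash
python3 - <<'E'
from snap import *
s=get_state(); print(s["ee_pos"],s["wrist_force"]@cx,s["wrist_force"]@cy,s["wrist_force"]@cz); plan(ph+.062*cx,Rh)
E
```

```text
[ 0.63629 -0.19006  0.222  ] -7.602807787432533 0.6255212050639407 -2.410621651734759
rows 1 v [-0.00156  0.00005  0.00759] w [-0.0001  -0.00083  0.00138] straight [-0.00157  0.00005  0.00759]
```

Call:
move_arm(
  commands=[
    [[-0.002,0,0.0046],[0,0,0],0.0],
    [[-0.001,0,0.0023],[0,0,0],0.0],
    [[-0.0008,0,0.0018],[0,0,0],0.0],
    [[0,0,0],[0,0,0],0.0],
  ],
)

```text
t: 21.37
ee_pos: [0.6337, -0.1936, 0.2182]
eef_rot: [[0.514, 0.834, -0.202], [0.774, -0.552, -0.31], [-0.37, 0.002, -0.929]]
wrist_force: [5.7, 12.9, 8.7]
opening: -0.0004
grip_force: 7.8
```

Call:
move_arm(
  commands=[
    [[-0.0008,0,0.0018],[0,0,0],0.0],
    [[-0.0008,0,0.0018],[0,0,0],0.0],
    [[0,0,0],[0,0,0],0.0],
  ],
)

```text
t: 21.62
ee_pos: [0.6333, -0.194, 0.2181]
eef_rot: [[0.514, 0.835, -0.197], [0.776, -0.55, -0.308], [-0.366, 0.005, -0.931]]
wrist_force: [8.0, 21.4, 17.4]
opening: 0.0
grip_force: 13.6
```

```bash
python3 - <<'E'
from snap import *
S=snapshot("scene");T=snapshot("top"); pickle.dump((S,T),open("pressed.pkl","wb"))
s=get_state(); print(s["t"],s["ee_pos"],s["wrist_force"]@cx,s["wrist_force"]@cy,s["wrist_force"]@cz); plan(ph+.062*cx,Rh)
for q in (S,T):
    h=cv2.cvtColor(q["img"],cv2.COLOR_RGB2HSV); m=((h[...,0]>100)&(h[...,0]<140)&(h[...,1]>90)).astype(np.uint8)
    n,l,st,ce=cv2.connectedComponentsWithStats(m)
    for i in range(1,n):
        if st[i,4]>8 and np.hypot(*(ce[i]-proj(q,c3)))<60: print(st[i],ce[i],onz(q,ce[i],.03))
    tip=s["ee_pos"]+.073*s["eef_rot"][:,2]; print("tip",proj(q,tip),"head up",proj(q,hd),"head dn",proj(q,hd+.062*cx),[r for r in recognise("plunger_head",q)][:2])
E
```

```text
21.7167 [ 0.63335 -0.19395  0.21811] -28.656837173140115 -4.985444540981037 -2.9481540850852777
rows 1 v [0.00147 0.00033 0.00217] w [ 0.00721 -0.00915  0.00327] straight [0.00146 0.00032 0.00218]
tip [238.60757 194.67717] head up [212.54261 182.17303] head dn [237.05839 196.86335] []
[286 193  11  10  56] [291.07143 197.57143] [ 0.57267 -0.28625  0.03   ]
tip [261.70231 166.15665] head up [243.03762 149.30744] head dn [260.39727 165.95029] [{'location': [226.5, 235.9], 'confidence': 0.68}, {'location': [261.7, 170.6], 'confidence': 0.66}]
```

Call:
move_arm(
  commands=[
    [[-0.0004,0,0.0009],[0,0,0],0.0],
    [[0,0,0],[0,0,0],0.0],
    [[0,0,0],[0,0,0],0.0],
    [[0,0,0],[0,0,0],0.0],
  ],
)

```text
t: 22.15
ee_pos: [0.6333, -0.194, 0.2181]
eef_rot: [[0.514, 0.835, -0.196], [0.776, -0.55, -0.308], [-0.365, 0.006, -0.931]]
wrist_force: [9.3, 23.1, 19.6]
opening: 0.0
grip_force: 15.0
```

Call:
move_arm(
  commands=[
    [[0.002,0,-0.0046],[0,0,0],0.0],
    [[0.002,0,-0.0046],[0,0,0],0.0],
    [[0.002,0,-0.0046],[0,0,0],0.0],
    [[0.002,0,-0.0046],[0,0,0],0.0],
    [[0.002,0,-0.0046],[0,0,0],0.0],
    [[0.002,0,-0.0046],[0,0,0],0.0],
    [[0.002,0,-0.0046],[0,0,0],0.0],
    [[0.002,0,-0.0046],[0,0,0],0.0],
    [[0.004,0,-0.0092],[0,0,0],0.0],
    [[0.004,0,-0.0092],[0,0,0],0.0],
    [[0.008,0,-0.0184],[0,0,0],0.0],
    [[0.008,0,-0.0184],[0,0,0],0.0],
    [[0.008,0,-0.0184],[0,0,0],0.0],
    [[0,0,-0.03],[0,0,0],0.0],
    [[0,0,-0.03],[0,0,0],0.0],
    [[0,0,0],[0,0,0],0.0],
    [[0,0,0],[0,0,0],0.0],
  ],
)

```text
t: 23.57
ee_pos: [0.691, -0.1086, 0.3542]
eef_rot: [[0.515, 0.832, -0.206], [0.771, -0.555, -0.313], [-0.375, 0.002, -0.927]]
wrist_force: [0.2, 0.3, -0.3]
opening: 0.0002
grip_force: 0.0
```

```bash
python3 - <<'E'
from snap import *
s=get_state(); print(s["t"],s["ee_pos"],s["wrist_force"])
S=snapshot("scene");T=snapshot("top"); pickle.dump((S,T),open("after.pkl","wb"))
for q,f in ((S,"scene"),(T,"top")):
    h=cv2.cvtColor(q["img"],cv2.COLOR_RGB2HSV); m=((h[...,0]>100)&(h[...,0]<140)&(h[...,1]>90)).astype(np.uint8)
    n,l,st,ce=cv2.connectedComponentsWithStats(m)
    for i in range(1,n):
        if st[i,4]>4 and np.hypot(*(ce[i]-proj(q,c3)))<60: print(f,st[i],ce[i],onz(q,ce[i],.024))
    o=pickle.load(open(f+".pkl","rb"))["img"]
    for nm,ctr in(("seat",proj(q,c3)),("head",proj(q,hd))):
        c0,r0=(ctr-14).astype(int)
        D=np.abs(cv2.GaussianBlur(q["img"],(3,3),0).astype(int)-cv2.GaussianBlur(o,(3,3),0).astype(int)).sum(2)[r0:r0+28,c0:c0+32]//10
        print(f,nm,c0,r0); print("\n".join("".join("." if v<4 else (str(v) if v<10 else "#") for v in r) for r in D))
E
```

```text
23.5667 [ 0.69095 -0.10861  0.35416] [ 0.16386  0.3021  -0.27457]
scene [266 226  20   9 118] [276.24576 230.16949] [ 0.58484 -0.28257  0.024  ]
scene seat 250 199
.44555555566666554444444444..444
44455544456666665544444444444444
44444444456766666554444444444444
.4444444456666666655554444444444
..444444455555666666555544444444
...44444455445566666666655444444
...44444444444566666666665554544
.....4..444444455666666666655544
........444444444555556666665555
........444444444444455566666666
........454444444444445556666666
........454444444444444556666676
.......4444444444444444455666677
......44444..4444444444445666676
........44.....44444444445667766
4..............4..44444445666666
6..............4...4444445666666
8...................444444555555
#7....................4444444444
##84...................444..444.
###95...................44......
####94......44...........4......
#####7......4............4..44..
######6.................44444444
#######5...............444444544
#######8.............44555555555
########7.........455689#9776665
#########6........69#########998
scene head 1
[... 2189 characters left out ...]
.......
................................
................................
................................
................................
................................
................................
................................
................................
................................
................................
................................
................................
................................
................................
................................
................................
................................
................................
................................
................................
................................
```

```bash
python3 - <<'E'
from snap import *
S,T=pickle.load(open("after.pkl","rb"))
p=tri([(S,(276.2,230.2)),(T,(291.07,197.57))]); print(p,proj(S,p),proj(T,p))
tr=np.array([.5505,-.3155,0]); v=p-tr; print("tray x,y",v@d,v@cy)
for q in(S,T):
    h=cv2.cvtColor(q["img"],cv2.COLOR_RGB2HSV); m=((h[...,0]>100)&(h[...,0]<140)&(h[...,1]>90)).astype(np.uint8)
    ctr=proj(q,p); m2=np.zeros_like(m); r,c0=(ctr[::-1]-20).astype(int); m2[r:r+40,c0:c0+40]=m[r:r+40,c0:c0+40]
    print(cv2.minAreaRect(np.argwhere(m2)[:,::-1].astype(np.float32)))
    print("\n".join("".join("#" if v else "." for v in row) for row in m2[r+8:r+32,c0+5:c0+35]))
# predicted lying along cy / along d on the floor at tray near end
for nm,a in(("cy",cy),("d",d)):
    print(nm,[ (proj(q,p+.027*a)-proj(q,p-.027*a)).round(1) for q in(S,T)])
E
```

```text
[ 0.57601 -0.28238  0.03152] [278.58158 230.51211] [289.51346 196.04212]
tray x,y -0.04170423966556096 0.0028435335968248526
((275.7696533203125, 229.8314666748047), (19.412872314453125, 6.67083215713501), 12.994617462158203)
..............................
..............................
..............................
..............................
..............................
..............................
..............................
..............................
.........###..................
.......#########..............
.....##############...........
...####################.......
...####################.......
...####################.......
........###############.......
............###########.......
................######........
..............................
..............................
..............................
..............................
..............................
..............................
..............................
((291.0, 197.5), (10.60660171508789, 4.949747085571289), 45.0)
..............................
..............................
..............................
..............................
..............................
..............................
..............................
..............................
..............................
..............##..............
.............####.............
.............#####............
.............#######..........
.............########.........
..............########........
...............########.......
................######........
..................####........
...................##.........
..............................
..............................
..............................
..............................
..............................
cy [array([ -1.4, -19.2]), array([ 12.9, -18.1])]
d [array([24.8, -1.2]), array([18.5, 12.9])]
```

```bash
python3 - <<'E'
from snap import *
from scipy.optimize import differential_evolution as DE
S,T=pickle.load(open("after.pkl","rb")); M=[]
for q in(S,T):
    im=q["img"].astype(int); m=((im[...,2]-im[...,0])>12).astype(np.uint8); ctr=(278,230) if q is S else (290,196)
    k=np.zeros_like(m); k[ctr[1]-22:ctr[1]+22,ctr[0]-22:ctr[0]+22]=1; m*=k; M.append(m)
    print("\n".join("".join("#" if v else "." for v in r) for r in m[ctr[1]-14:ctr[1]+14,ctr[0]-20:ctr[0]+20]))
def box(v):
    x,y,z,th,ps=v; a=np.cos(th)*(np.cos(ps)*d+np.sin(ps)*cy)-np.sin(th)*up; b=np.cross(up,a);b/=np.linalg.norm(b); R=np.array([a,b,np.cross(a,b)]).T
    p=np.array([.5505,-.3155,0])+x*d+y*cy+z*up; return p,R
def cost(v):
    p,R=box(v[:5]); J=0
    for i,(q,m) in enumerate(zip((S,T),M)):
        pts=np.array([proj(q,p+R@(np.array([a,b,c_])*[.027,.007,.007])) for a in(-1,1) for b in(-1,1) for c_ in(-1,1)])+v[5+2*i:7+2*i]
        k=np.zeros_like(m); cv2.fillConvexPoly(k,cv2.convexHull((pts*16).astype(np.int32)),1,shift=4)
        out=(m&~k&1).sum(); inn=(k&(1-m)).sum(); J+=out*3+inn*(1 if i==0 else .3)
    return J+2*np.abs(v[5:]).sum()
r=DE(cost,[(-.06,0),(-.02,.02),(.012,.06),(-.2,1.3),(-.5,.5)]+[(-1.5,1.5)]*4,seed=1,maxiter=250,popsize=12,tol=1e-6); print(r.x,r.fun)
E
```

```text
........................................
........................................
........................................
........................................
........................................
........................................
........................................
........................................
........................................
........................................
............######......................
...........###########..................
........##################..............
.......#####################............
.......#####################............
.......#####################............
........####################............
..............##############............
...................########.............
.......................####.............
........................................
........................................
........................................
........................................
........................................
........................................
..................................
[... 596 characters left out ...]
..######.................
.................#######................
................#########...............
.................##########.............
...................########.............
....................#######.............
.....................#####..............
......................###...............
........................................
........................................
........................................
........................................
........................................
........................................
........................................
[-0.04738  0.00199  0.02894  0.76679  0.49878 -0.02166 -0.67212 -0.48468
  1.2933 ] 87.9435367579951
```

```bash
cat >> snap.py <<'E'
b_=np.radians(30); zs=-np.sin(b_)*d-np.cos(b_)*up; Rs=np.array([np.cross(cy,zs),cy,zs]).T
tr=np.array([.5505,-.3155,0]); tip=tr-.030*d+.0025*cy+.024*up; ps=tip-.073*zs
E
python3 - <<'E'
from snap import *
w=plan([.50,-.25,.36],Rv); e=plan(ps-.11*zs,Rs,w); print(ps,e[0])
T=snapshot("top")
E
```

```text
rows 6 v [-0.03698 -0.01341  0.00565] w [-0.00051  0.06439  0.00001] straight [-0.20989 -0.08038  0.07549]
rows 6 v [-0.02207  0.01348  0.02507] w [-0.       0.08727 -0.     ] straight [-0.08797  0.08086  0.17752]
[ 0.54897 -0.32229  0.08722] [ 0.51846 -0.36805  0.18248]
```

Call:
move_arm(
  commands=[
    [[-0.037,-0.0134,0.0057],[0,0.0644,0],0.0],
    [[-0.037,-0.0134,0.0057],[0,0.0644,0],0.0],
    [[-0.037,-0.0134,0.0057],[0,0.0644,0],0.0],
    [[-0.037,-0.0134,0.0057],[0,0.0644,0],0.0],
    [[-0.037,-0.0134,0.0057],[0,0.0644,0],0.0],
    [[-0.037,-0.0134,0.0057],[0,0.0644,0],0.0],
    [[-0.0221,0.0135,0.0251],[0,0.0873,0],0.038],
    [[-0.0221,0.0135,0.0251],[0,0.0873,0],0.038],
    [[-0.0221,0.0135,0.0251],[0,0.0873,0],0.038],
    [[-0.0221,0.0135,0.0251],[0,0.0873,0],0.038],
    [[-0.0221,0.0135,0.0251],[0,0.0873,0],0.038],
    [[-0.0221,0.0135,0.0251],[0,0.0873,0],0.038],
    [[0,0,0],[0,0,0],0.038],
    [[0,0,0],[0,0,0],0.038],
  ],
  force=20,
)

```text
t: 24.88
ee_pos: [0.5121, -0.3742, 0.1876]
eef_rot: [[0.487, 0.83, 0.271], [0.714, -0.557, 0.424], [0.503, -0.013, -0.864]]
wrist_force: [-0.3, -0.4, 0.4]
opening: 0.038
grip_force: 0.0
```

```bash
python3 - <<'E'
from snap import *
s=get_state(); print(s["t"],s["ee_pos"],s["opening"],s["wrist_force"]); plan(ps-.03*zs,Rs)
S=snapshot("scene"); im=S["img"].astype(int)
print("\n".join("".join("#" if v>12 else "." for v in r) for r in (im[...,2]-im[...,0])[216:246,256:300]))
E
```

```text
24.8833 [ 0.51208 -0.37419  0.18758] 0.03796415827482629 [-0.27589 -0.42653  0.37167]
rows 3 v [0.00159 0.00077 0.02958] w [-0.00319 -0.00128 -0.00303] straight [0.00462 0.00271 0.08873]
............................................
............................................
............................................
............................................
............................................
............................................
............................................
............................................
............................................
............................................
..............######........................
............############....................
.........###################................
.........#####################..............
.........#####################..............
.........#####################..............
.........#####################..............
................##############..............
.....................########...............
........................#####...............
............................................
............................................
............................................
............................................
............................................
............................................
............................................
............................................
............................................
............................................
```

Call:
move_arm(
  commands=[
    [[0.0046,0.0027,0.028],[-0.003,0,-0.003],0.038],
    [[0,0,0.03],[-0.003,0,-0.003],0.038],
    [[0,0,0.03],[-0.003,0,-0.003],0.038],
    [[0,0,0],[0,0,0],0.038],
    [[0,0,0],[0,0,0],0.038],
  ],
)

```text
t: 25.35
ee_pos: [0.5441, -0.3338, 0.122]
eef_rot: [[0.47, 0.836, 0.284], [0.727, -0.549, 0.412], [0.501, 0.012, -0.866]]
wrist_force: [-0.3, 0.2, 0.3]
opening: 0.038
grip_force: 0.0
```

```bash
python3 - <<'E'
from snap import *
s=get_state(); print(s["t"],s["ee_pos"],s["wrist_force"]); plan(ps,Rs)
E
```

```text
25.35 [ 0.54413 -0.3338   0.12205] [-0.30284  0.16737  0.29518]
rows 1 v [-0.0068  -0.00252  0.03628] w [ 0.00737 -0.00073  0.01194] straight [-0.00679 -0.0027   0.03627]
```

Call:
move_arm(
  commands=[
    [[-0.0066,-0.0027,0.006],[0.0072,0,0.0115],0.038],
    [[0,0,0.012],[0,0,0],0.038],
    [[0,0,0.01],[0,0,0],0.038],
    [[0,0,0.006],[0,0,0],0.038],
    [[0,0,0],[0,0,0],0.038],
    [[0,0,0],[0,0,0],0.038],
  ],
)

```text
t: 25.85
ee_pos: [0.5476, -0.3244, 0.0867]
eef_rot: [[0.483, 0.83, 0.278], [0.718, -0.557, 0.418], [0.502, -0.002, -0.865]]
wrist_force: [0.9, -0.3, 0.4]
opening: 0.0378
grip_force: 0.0
```

```bash
python3 - <<'E'
from snap import *
s=get_state(); print(s["t"],s["ee_pos"],s["wrist_force"]@s["eef_rot"]); plan(ps,Rs)
E
```

```text
25.85 [ 0.54759 -0.32437  0.08666] [ 0.38258  0.9022  -0.23102]
rows 1 v [ 0.00244 -0.       0.00076] w [-0.00049 -0.00193 -0.00337] straight [ 0.00244 -0.00001  0.00077]
```

Call:
move_arm(
  commands=[
    [[0,0,0],[0,0,0],0.02],
    [[0,0,0],[0,0,0],0.008],
    [[0,0,0],[0,0,0],0.008],
    [[0,0,0],[0,0,0],0.008],
    [[0,0,0],[0,0,0],0.008],
    [[0,0,0],[0,0,0],0.008],
  ],
)

```text
t: 26.35
ee_pos: [0.5478, -0.325, 0.0877]
eef_rot: [[0.482, 0.83, 0.279], [0.718, -0.557, 0.416], [0.501, -0.0, -0.865]]
wrist_force: [-0.7, -0.9, 0.7]
opening: 0.0132
grip_force: 20.5
```

Call:
move_arm(
  commands=[
    [[0.002,0,-0.0035],[0,0,0],0.008],
    [[-0.0043,0,-0.0025],[0,0,0],0.008],
    [[-0.0043,0,-0.0025],[0,0,0],0.008],
    [[-0.0043,0,-0.0025],[0,0,0],0.008],
    [[-0.0043,0,-0.0025],[0,0,0],0.008],
    [[-0.0043,0,-0.0025],[0,0,0],0.008],
    [[-0.0043,0,-0.0025],[0,0,0],0.008],
    [[-0.0043,0,-0.0025],[0,0,0],0.008],
    [[-0.002,0,0.0035],[0,0,0],0.008],
    [[0,0,0],[0,0,0],0.008],
    [[0,0,0],[0,0,0],0.008],
  ],
)

```text
t: 27.27
ee_pos: [0.5284, -0.3539, 0.0877]
eef_rot: [[0.482, 0.83, 0.279], [0.718, -0.558, 0.416], [0.501, -0.0, -0.865]]
wrist_force: [-0.4, -1.1, 3.6]
opening: 0.0129
grip_force: 20.6
```

Call:
move_arm(
  commands=[
    [[0,0,0],[0,0,0],0.02],
    [[0,0,0],[0,0,0],0.036],
    [[0,0,0],[0,0,0],0.036],
    [[0,0,0],[0,0,0],0.036],
    [[0,0,-0.01],[0,0,0],0.036],
    [[0,0,-0.02],[0,0,0],0.036],
    [[0,0,-0.03],[0,0,0],0.036],
    [[0,0,-0.04],[0,0,0],0.036],
    [[0,0,-0.04],[0,0,0],0.036],
    [[0,0,0],[0,0,0],0.036],
    [[0,0,0],[0,0,0],0.036],
  ],
)

```text
t: 28.18
ee_pos: [0.4891, -0.4139, 0.2127]
eef_rot: [[0.482, 0.829, 0.283], [0.72, -0.559, 0.411], [0.499, 0.006, -0.866]]
wrist_force: [0.5, -0.3, -0.1]
opening: 0.0357
grip_force: 0.0
```

```bash
python3 - <<'E'
from snap import *
s=get_state(); print(s["t"],s["ee_pos"],s["wrist_force"])
plan([.50,-.25,.40],Rv)
E
```

```text
28.1833 [ 0.4891  -0.41389  0.21267] [ 0.50736 -0.28764 -0.05091]
rows 7 v [ 0.02686 -0.01165 -0.02087] w [ 0.00096 -0.07469 -0.00043] straight [ 0.21682 -0.08146 -0.0918 ]
```

Call:
move_arm(
  commands=[
    [[0.0269,-0.0116,-0.0209],[0,-0.0747,0],0.036],
    [[0.0269,-0.0116,-0.0209],[0,-0.0747,0],0.036],
    [[0.0269,-0.0116,-0.0209],[0,-0.0747,0],0.036],
    [[0.0269,-0.0116,-0.0209],[0,-0.0747,0],0.036],
    [[0.0269,-0.0116,-0.0209],[0,-0.0747,0],0.036],
    [[0.0269,-0.0116,-0.0209],[0,-0.0747,0],0.036],
    [[0.0269,-0.0116,-0.0209],[0,-0.0747,0],0.036],
    [[0.034,-0.02,0],[0,0,0],0.036],
    [[0.034,-0.02,0],[0,0,0],0.036],
    [[0.034,-0.02,0],[0,0,0],0.036],
    [[0.034,-0.02,0],[0,0,0],0.036],
    [[0.034,-0.02,0],[0,0,0],0.036],
    [[0.034,-0.02,0],[0,0,0],0.036],
    [[0,0,0],[0,0,0],0.036],
    [[0,0,0],[0,0,0],0.036],
  ],
)

```text
t: 29.43
ee_pos: [0.5111, -0.0162, 0.4015]
eef_rot: [[0.553, 0.833, -0.001], [0.833, -0.553, 0.003], [0.001, -0.003, -1.0]]
wrist_force: [0.0, -0.1, -0.7]
opening: 0.0356
grip_force: 0.0
```

```bash
python3 - <<'E'
from snap import *
s=get_state(); print(s["t"],s["ee_pos"],s["wrist_force"])
S=snapshot("scene");T=snapshot("top"); pts=[]
for q,f in ((S,"scene"),(T,"top")):
    im=q["img"].astype(int); m=((im[...,2]-im[...,0])>12).astype(np.uint8); n,l,st,ce=cv2.connectedComponentsWithStats(m)
    for i in range(1,n):
        if st[i,4]>20 and np.hypot(*(ce[i]-proj(q,tr+.02*up)))<35: print(f,st[i],ce[i],onz(q,ce[i],.024),cv2.minAreaRect(np.argwhere(l==i)[:,::-1].astype(np.float32))); pts.append((q,ce[i]))
    o=pickle.load(open(f+".pkl","rb"))["img"]; D=np.abs(cv2.GaussianBlur(q["img"],(3,3),0).astype(int)-cv2.GaussianBlur(o,(3,3),0).astype(int)).sum(2)>60
    for nm,P in(("seat",c3),("head",hd),("guide",c3-.06*cx),("empty",bc+.036*up),("spent place",bc+.065*bl+.036*up),("jug",onz(T,(320,262),.05)),("jar",onz(T,(327,140),.1)),("pot",onz(T,(204,138),.047)),("marker",onz(T,(362,255),.01)),("tube",onz(T,(367,210),.01))):
        x,y=proj(q,P).astype(int); 
        if 12<x<548 and 12<y<408: print(f,nm,"changed",int(D[y-10:y+10,x-10:x+10].sum()),"/400")
if len(pts)==2: p=tri(pts); print(p,(p-tr)@d,(p-tr)@cy)
E
```

```text
29.4333 [ 0.51107 -0.01621  0.40146] [ 0.00219 -0.0543  -0.72176]
scene seat changed 360 /400
scene head changed 254 /400
scene guide changed 292 /400
scene empty changed 178 /400
scene spent place changed 331 /400
scene jug changed 400 /400
scene jar changed 216 /400
scene pot changed 379 /400
scene marker changed 263 /400
scene tube changed 338 /400
top [287 195  21  16 128] [296.92188 202.29688] [ 0.5626  -0.30079  0.024  ] ((296.9615478515625, 202.3076629638672), (21.91065788269043, 5.547001838684082), 33.6900634765625)
top seat changed 0 /400
top head changed 0 /400
top guide changed 0 /400
top empty changed 1 /400
top spent place changed 110 /400
top jug changed 0 /400
top jar changed 0 /400
top pot changed 0 /400
top marker changed 0 /400
top tube changed 0 /400
```

```bash
python3 -c "
from cell import *
print(finish_job())"
```

```text
the job is handed in; nothing more can be done
None
```

I handed the job in at about 29.5 s of the 67 s allowed. The emptied mould is flat on the board and the full mould is seated in the press. I pressed the plunger to its stop and it sprang back. The stick came to rest leaning at the tray's near edge, so I gripped it once and pulled it further in, where it now lies flat; the last top view showed nothing else moved, and I got no verdict back.

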